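# Fetch the test bar from the catch tray behind the parked parts

## Robot

A 6-joint arm with a two-finger parallel gripper is mounted at the origin on a cart in front of the work surface, level with it; the furniture and walls round the work are solid. World frame = base frame: x ahead of the robot, y to its left, z up, the work surface at z = 0. Lengths are in m, angles in rad, forces in N, time in s.
With the tool pointing down it reaches from about 0.425 to 0.925 m from the base axis. Payload 12.5 kg.
Tool frame: the origin (TCP) lies on the centre line of the jaws, within the pads' length; the fingertips stand 8 mm ahead of it and the grasp point (between the pads) lies 11 mm behind it; z points along the fingers, y is the line along which they close (so a half turn about z gives the same grasp; the last joint's range is limited). The gripper opens to 85 mm and grips with 20 to 120 N. Pads are 22 mm wide; open, the fingers measure 114 mm over their backs; the gripper's body (76 mm by 85 mm) begins 54 mm behind the grasp point. The pads swing forward as they close: fully open they stand 13 mm farther back than shut.
Start: joints at [1.157, 0.491, 1.559, -0, 1.092, -0.106], TCP at [0.189, 0.596, 0.239] pointing down, gripper open.
Joint ranges: [-3.1, 3.1], [-0.84, 2.19], [0.05, 2.79], [-1.13, 4.28], [0.06, 2.93], [-2.69, 2.69]. Speed limits (rad/s): [2.22, 2.22, 2.79, 3.14, 3.14, 3.14].

## Interface

Orientations are given as a 3x3 rotation matrix whose columns are the frame's x, y, z axes.
In Python, from cell import ctrl, vision gives the robot as it stands.
- The arm moves only by the tool play_rows, never from a script. Its arguments are lists of equal length, an entry for each row: "dp": the shift along the tool's x, y, z as a fraction of full scale, a list of three; "turn": the turn, a rotation vector about the tool's x, y, z as a fraction of full scale, a list of three. A call has 1 to 5 rows; each row shifts and turns the commanded pose from where the row before left it, along the tool's axes as they then stand; what a row does not reach is not made up. Full scale, the value 1, is 2.5 cm for a shift and 90 degrees for a turn. A row lasts 1/10 s, in which the tool goes at most 50 mm and 8.59 degrees, less where a joint would pass 70% of its speed; a pose out of reach is approached as far as the arm can. A call with a number of a shift or a turn outside -1 to 1 is refused whole. A call with a gripper value outside its range is refused whole. "jaw" is the opening in per cent of the stroke, from 0 (shut) to 100 (fully open), set as the call begins (left out, the last holds). The fingers move at their own pace and stop on an object; the grip force is fixed at half the most. Time passes only in rows, so rows that do not move let the fingers close. It gives the time, the measured TCP pose, the force, the opening and the grip force at its end, in the units of the state.
- ctrl.get_state(): the state, without advancing time (a new reading comes with each control period).
- vision.capture(name): name is "side" or "top"; returns a dict with "img" (480x640x3 uint8, red, green, blue), "K" (3x3 intrinsics, pixels), "pose" (4x4, takes a point from camera to world coordinates). Camera axes: x right, y up, looking along -z (the intrinsics and any distortion apply to the point x, -y, -z); pixel columns grow to the right and rows downward; lengths in m; the calibration is good to about 2 mm. A picture is of the moment at which its call begins. There is no depth.
- ctrl.finish_job(): hands the job in; it is judged then, once.
The state is a dict: "time": time; "qpos": joint angles; "dq": joint speeds; "effort": joint torques, N m; "position": TCP position; "orientation": TCP orientation; "wrist_force": force on the tool from outside, world axes, zero at the start; "wrist_torque": the same for the moment, N m; "width": opening from 0.0 (shut) to 1.0 (fully open); "finger_force": force on a finger pad.
Only numpy, scipy, OpenCV 4.12 (cv2) and the standard library are available. Lean on these libraries where they do the work, as an engineer would, in place of code of your own. Each camera call takes 0.05 s, during which the arm holds its last target. There are 200 camera calls.

## Task

The flat steel test bar has slipped through the slats of the blue cutting grate into its catch tray. With the tray still shut, set the hexagon nut, the bolt and the tape measure that stand in front of it aside, clear of the tray's way; then pull the tray out by its handle, take the bar out and lay it flat across both rollers of the grey bend die, between its lugs and end stops. Push the tray fully home and put each of the three things back on the very spot where it was at the start, nut lying flat, tape measure upright and never knocked over.

Things in the scene. Friction and masses are not known exactly. Their poses are not given: they have to be found in the camera images.
- test_bar_mid (a point): Bright flat steel bar, 30 x 110 x 10 mm, 0.26 kg, lying flat in the catch tray under the slats, seen between them, its length roughly along the slats. The point is its centre, 5 mm above its underside; its y axis runs along the 110 mm length, x across the 30 mm width, z up. It travels with the tray and can be taken only when the tray is out.
- hex_nut_mid (a point): Large bright steel hexagon nut lying flat on the bench, 30 mm across flats (x), 34 mm across corners (y), 16 mm high, 0.065 kg; grasp it across two flats, whose directions are x and every 60 degrees from it. The point is its centre, 8 mm above its underside; z up.
- bolt_mid (a point): Bright steel hexagon-head bolt lying on the bench, 71 mm long, head 24 mm across flats and 12 mm thick at its +y end, shank 16 mm thick, 0.13 kg. The point is in the shank, half-way along the bolt (head end face 36 mm away, other end 35 mm), 11 mm above the bench; y runs along the bolt towards the head, x across it, z up. Grasp the shank here, across x.
- tape_rule_mid (a point): Yellow and black tape measure standing upright, 36 mm thick (x), 73 mm long (y), 62 mm high (z), 0.22 kg; grasp it across the 36 mm. The point is its centre, 31 mm above its foot; at rest it leans 2 degrees.
- grate: Fixed cutting grate: blue steel frame 170 mm deep (x), 188 mm wide over its feet (y), 48 mm high, with five upright slats along y (23 mm gaps, too narrow to take the bar through). Origin: centre of its underside, on the bench. Its front, where the tray comes out, faces -x of this frame, towards the robot; the frame's front face is at x = -85 mm.
- tray (a joint): Catch tray of the grate, sliding out along -x of the grate: 0 = fully home, 0.130 m = fully out. Needs 2 to 4 N; stays where it is left. Open on top, 160 mm wide (y) outside, 143 inside; floor 7 mm, side walls 26 mm, front 44 mm above the bench. Shut, the front's outer face is at x = -89 mm of the grate. Pulled out at least 120 mm it gives the bar room on all sides.
- tray_handle (a point): Middle of the tray's dark bar handle, 38 mm above the bench: a round bar 10 mm thick, 90 mm long, along y of the grate, 40 mm in front of the tray's front (35 mm of free space behind it, free below it). Moves with the tray.
- bend_die: Fixed grey bend die; origin: centre of its underside, on the bench. Base 70 (x) x 160 (y) x 12 mm; steel rollers along x at y = -38 and +38 mm, tops 42 mm up. The bar lies across both, length along y, its centre 47 mm above the origin. Lugs (inner faces x = -24, +24, at |y| = 28 to 48) and end stops (inner faces y = -66, +66) reach 56 mm up. |y| under 28 is free for fingers down to the base.

How it is judged:
On the way, in this order (a step that is already met when the one before it is completed fails the run):
1. the nut, the bolt and the tape measure rest, released, clear of the tray's way while the tray is still shut (value of joint tray below 0.03 m and (y of hex_nut_mid in the frame of grate above 0.1 m or y of hex_nut_mid in the frame of grate below -0.1 m or x of hex_nut_mid in the frame of grate below -0.28 m or height (world z) of hex_nut_mid above 0.08 m) and (y of bolt_mid in the frame of grate above 0.1 m or y of bolt_mid in the frame of grate below -0.1 m or x of bolt_mid in the frame of grate below -0.28 m or height (world z) of bolt_mid above 0.08 m) and (y of tape_rule_mid in the frame of grate above 0.1 m or y of tape_rule_mid in the frame of grate below -0.1 m or x of tape_rule_mid in the frame of grate below -0.28 m or height (world z) of tape_rule_mid above 0.08 m) and linear speed of each of hex_nut, bolt, tape_rule below 0.02 m/s and contact force between the fingers and hex_nut below 0.1 N and contact force between the fingers and bolt below 0.1 N and contact force between the fingers and tape_rule below 0.1 N), for 0.2 s.
2. the tray is pulled out (value of joint tray above 0.08 m), for 0.2 s.
3. the bar lies across both rollers of the die (x of test_bar_mid in the frame of bend_die between -0.011 and 0.011 m and y of test_bar_mid in the frame of bend_die between -0.014 and 0.014 m and z of test_bar_mid in the frame of bend_die between 0.043 and 0.051 m and angle between test_bar_mid's own z axis and vertical below 0.08 rad and angle between the y axis of test_bar_mid and the y axis of bend_die, either way round below 0.22 rad), for 0.2 s.
At the end, for the whole second after the job is handed in: The bar lies flat across both rollers, centred within 11 mm sideways and 14 mm lengthwise, turned at most 0.22 rad; the tray is home to 6 mm; nut, bolt and tape measure are each within 15 mm of where they were at the start, nut flat and tape upright (0.1 rad); all released and at rest (all of step 3 and value of joint tray below 0.006 m and linear speed of each of test_bar, hex_nut, bolt, tape_rule below 0.02 m/s and distance of each of hex_nut_mid, bolt_mid, tape_rule_mid from where it was at the start of the episode below 0.015 m and angle between each of hex_nut_mid, tape_rule_mid's own z axis and vertical below 0.1 rad); the robot touches nothing.
It fails at once if the tape measure is knocked over (angle between tape_rule_mid's own z axis and vertical above 0.7 rad).
It also fails if it takes over 128 s, if anything falls off the work surface, if the arm or the gripper's body presses on something with over 40 N, if the wrist force passes 120 N, or if a joint passes its speed limit or range.

## Working session

There is one attempt and no reset: what is moved stays moved. The work goes in short steps, Python scripts to look and compute and a tool call to move; the robot and the scene stay as the last step left them, time stands still between calls to the robot, and variables do not carry over. Pictures are saved under pics/ and viewed, at most 14 in all, crops included, and the job is handed in when it is done.

Besides the shell and the picture viewer there is one more tool, called after "Call:" in YAML: its name, and indented under it one key for each argument. play_rows: Moves the arm, as the interface text tells. Shift numbers are shares of 2.5 cm and turn numbers shares of 90 degrees, none past 1 either way. Its arguments: {"type":"object","properties":{"dp":{"type":"array","items":{"type":"array","items":{"type":"number"}}},"turn":{"type":"array","items":{"type":"array","items":{"type":"number"}}},"jaw":{"type":"number"}},"required":["dp","turn"]}

```bash
ls; mkdir -p pics; python3 - <<'E'
from cell import ctrl, vision
import cv2,pickle
s=ctrl.get_state(); print(s)
for n in("top","side"):
    c=vision.capture(n); print(n,c["K"],c["pose"],[k for k in c])
    cv2.imwrite(f"pics/{n}0.png",c["img"][:,:,::-1]); pickle.dump(c,open(f"pics/{n}0.pkl","wb"))
E
```

```text
pics
{'time': 0.0, 'qpos': array([ 1.15738574e+00,  4.91568103e-01,  1.55947152e+00,  5.08285319e-06,
        1.09170047e+00, -1.05630407e-01]), 'dq': array([ 0.00122981, -0.00033626, -0.00018696,  0.00037563,  0.0005209 ,
       -0.00130543]), 'effort': array([-2.13305117e-03, -6.18470550e+01, -2.61584204e+01, -1.72397877e-04,
        4.24681828e-03,  7.29818885e-05]), 'position': array([0.18924371, 0.59542292, 0.23871483]), 'orientation': array([[-9.53007659e-01,  3.02945847e-01, -4.65096672e-04],
       [ 3.02946178e-01,  9.53007090e-01, -1.04896154e-03],
       [ 1.25461884e-04, -1.14056764e-03, -9.99999342e-01]]), 'wrist_force': array([0.05258928, 0.17337854, 0.05381685]), 'wrist_torque': array([ 0.01587966, -0.00949809,  0.00843371]), 'finger_force': 0.0, 'width': 0.9996032184811812}
top [[575.20589117   0.         317.96686137]
 [  0.         575.20589117 236.32466206]
 [  0.           0.           1.        ]] [[ 0.02385317  0.98662571 -0.16124746  0.43130762]
 [-0.99963304  0.02146763 -0.01652061  0.02766013]
 [-0.01283806  0.16158235  0.98677572  0.88891847]
 [ 0.          0.          0.          1.        ]] ['img', 'K', 'pose']
side [[469.61911978   0.         323.93651195]
 [  0.         469.61911978 236.21229856]
 [  0.           0.           1.        ]] [[ 0.83310145  0.28665348 -0.47304519  0.17637184]
 [-0.55300375  0.44921149 -0.70170926 -0.56645117]
 [ 0.01134994  0.84619077  0.5327592   0.51196985]
 [ 0.          0.          0.          1.        ]] ['img', 'K', 'pose']
```

View pics/top0.png

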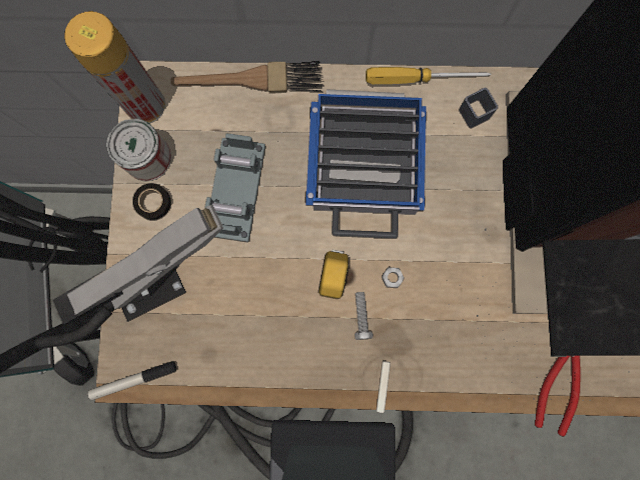

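View pics/side0.png

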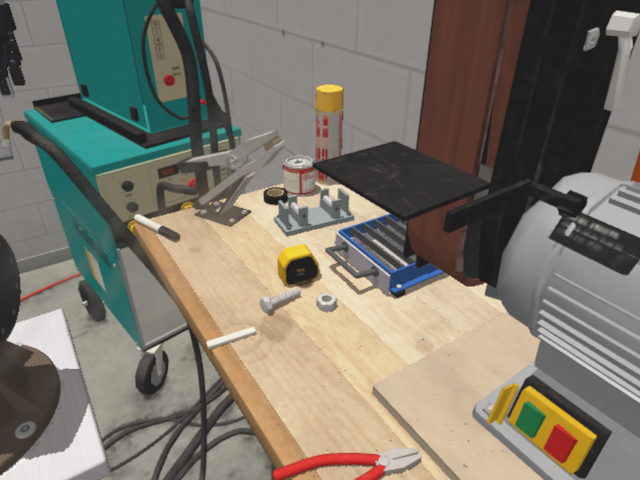

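Top: grate in the middle (310–425, 95–212), handle bar at (365,235), tape (335,275), nut (393,277), bolt (362,315), die (237,188). An obstacle stands left of the die and a sander right. Next, enlarged crops.

```bash
cat > h.py <<'E'
import numpy as np, cv2, pickle
def load(n): return pickle.load(open(f"pics/{n}.pkl","rb"))
def ray(c,u,v):
    P=np.array(c["pose"]);d=np.linalg.inv(c["K"])@[u,v,1.];d=P[:3,:3]@(d*[1,-1,-1]);return P[:3,3],d
def pix2w(c,u,v,z):
    o,d=ray(c,u,v);return o+d*(z-o[2])/d[2]
def proj(c,p):
    P=np.array(c["pose"]);q=P[:3,:3].T@(np.array(p)-P[:3,3])*[1,-1,-1];q=c["K"]@q;return q[:2]/q[2]
def crop(c,x0,y0,x1,y1,k,f):
    im=c["img"][y0:y1,x0:x1,::-1];cv2.imwrite(f,cv2.resize(im,None,fx=k,fy=k,interpolation=cv2.INTER_CUBIC))
def snap(n,f):
    from cell import vision
    c=vision.capture(n);pickle.dump(c,open(f"pics/{f}.pkl","wb"));return c
E
python3 - <<'E'
from h import *
c=load("top0")
crop(c,200,85,440,245,3.333,"pics/c1.png")
crop(c,310,240,420,345,5.5,"pics/c2.png")
s=load("side0");crop(s,250,180,350,320,4,"pics/c3.png")
E
```

```text
(no output)
```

View pics/c1.png

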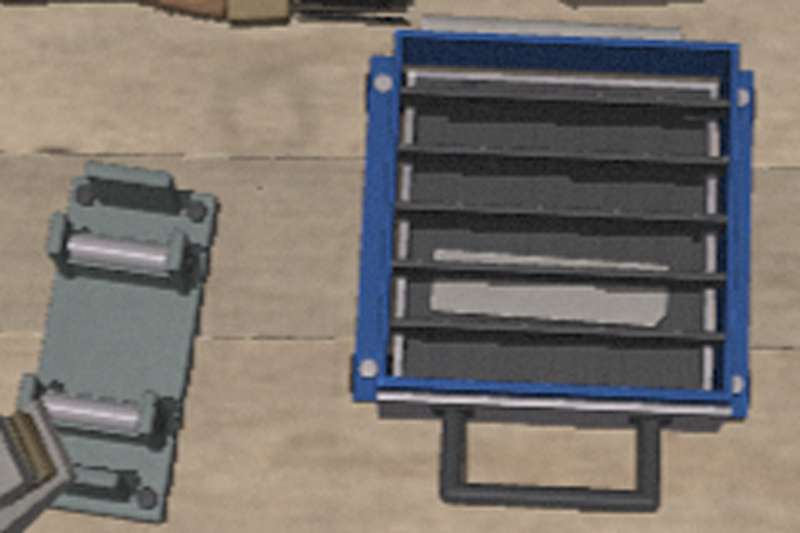

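View pics/c2.png

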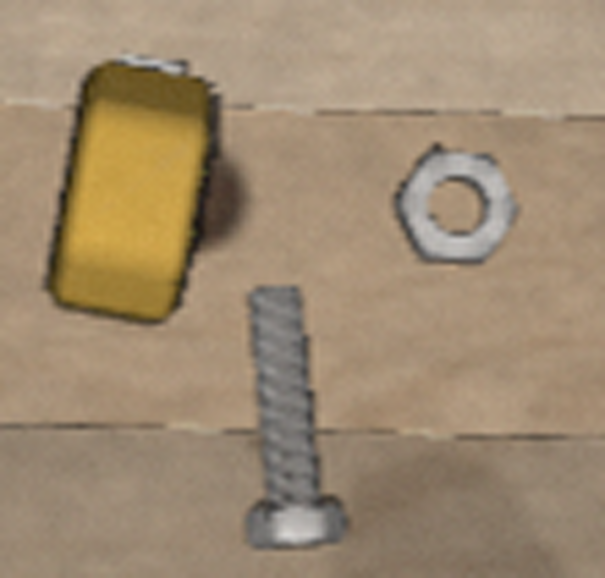

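```bash
cat > m.py <<'E'
from h import *
c=load("top0");s=load("side0")
A=lambda u,v,z:pix2w(c,200+u/3.3333,85+v/3.3333,z)
B=lambda u,v,z:pix2w(c,310+u/5.5,240+v/5.5,z)
def tri(p,q):
    o1,d1=ray(c,*p);o2,d2=ray(s,*q);M=np.c_[d1,-d2];t=np.linalg.lstsq(M,o2-o1,rcond=None)[0]
    a=o1+d1*t[0];b=o2+d2*t[1];return (a+b)/2,np.linalg.norm(a-b)
if __name__=="__main__":
    np.set_printoptions(precision=4,suppress=True)
    print("tcp px top/side",proj(c,[.189,.596,.239]),proj(s,[.189,.596,.239]))
    print("clamp end",tri((213,213),(280,137)),tri((210,232),(282,150)))
    print("sander table corner",tri((546,240),(402,214)), tri((505,162),(316,163)))
    print("grate frame front corners z48",A(356,388,.048),A(747,403,.048),"back",A(374,60,.048),A(750,72,.048))
    print("screws z48",A(368,369,.048),A(736,384,.048),A(383,83,.048),A(743,97,.048))
    print("handle corners z38 (outer)",A(445,497,.038),A(656,505,.038), "front top edge z44", A(380,397,.044),A(733,410,.044))
    print("bar z12 corners",A(430,309,.012),A(655,326,.012),A(668,317,.012),A(434,250,.012),A(668,268,.012),A(668,290,.012))
    print("rollers z42",[A(*p,.042) for p in((66,247),(168,258),(48,409),(143,416))])
    print("base corners z12",A(216,196,.012),A(165,521,.012),A(70,180,.012))
    print("nut z16",[B(*p,.016) for p in((436,149),(494,155),(516,208),(485,258),(434,262),(400,206))])
    print("nut bottom-ish hole",B(457,206,.016))
    print("bolt shank tip/head z11-24",B(275,290,.017),B(297,540,.011),"axis",B(275,300,.019),B(293,500,.019))
    print("tape top z62",[B(*p,.062) for p in((100,95),(212,100),(175,300),(60,285))],B(135,190,.062))
E
python3 m.py
```

```text
tcp px top/side [-213.9095  548.4357] [15.382  93.0488]
clamp end (array([0.5696, 0.1671, 0.205 ]), np.float64(0.0013403927482521399)) (array([0.5608, 0.1695, 0.1797]), np.float64(0.02468457172339492))
sander table corner (array([ 0.5328, -0.2163,  0.239 ]), np.float64(0.014604001660106463)) (array([ 0.5411, -0.1237,  0.2985]), np.float64(0.1458051646359528))
grate frame front corners z48 [0.6213 0.0597 0.048 ] [ 0.6181 -0.1154  0.048 ] back [0.7765 0.0556 0.048 ] [ 0.7739 -0.1177  0.048 ]
screws z48 [0.6302 0.0546 0.048 ] [ 0.6267 -0.1105  0.048 ] [0.7655 0.0511 0.048 ] [ 0.7618 -0.1144  0.048 ]
handle corners z38 (outer) [0.5742 0.0187 0.038 ] [ 0.5727 -0.0761  0.038 ] front top edge z44 [0.6183 0.0489 0.044 ] [ 0.6157 -0.1098  0.044 ]
bar z12 corners [0.6683 0.0272 0.012 ] [ 0.6622 -0.0786  0.012 ] [ 0.6667 -0.0847  0.012 ] [0.6971 0.0259 0.012 ] [ 0.6905 -0.0847  0.012 ] [ 0.6798 -0.0847  0.012 ]
rollers z42 [array([0.6861, 0.1948, 0.042 ]), array([0.6818, 0.1477, 0.042 ]), array([0.61 , 0.199, 0.042]), array([0.6077, 0.1558, 0.042 ])]
base corners z12 [0.7217 0.1303 0.012 ] [0.5645 0.1479 0.012 ] [0.7283 0.2005 0.012 ]
nut z16 [array([ 0.5289, -0.0674,  0.016 ]), array([ 0.5276, -0.0834,  0.016 ]), array([ 0.513 , -0.0895,  0.016 ]), array([ 0.499, -0.081,  0.016]), array([ 0.4976, -0.0669,  0.016 ]), array([ 0.5128, -0.0575,  0.016 ])]
nut bottom-ish hole [ 0.5132 -0.0732  0.016 ]
bolt shank tip/head z11-24 [ 0.4889 -0.0233  0.017 ] [ 0.4213 -0.0305  0.011 ] axis [ 0.486  -0.0232  0.019 ] [ 0.4321 -0.0287  0.019 ]
tape top z62 [array([0.536, 0.026, 0.062]), array([ 0.5354, -0.0035,  0.062 ]), array([0.4827, 0.0053, 0.062 ]), array([0.4859, 0.0354, 0.062 ])] [0.5112 0.0163 0.062 ]
```

View pics/c3.png

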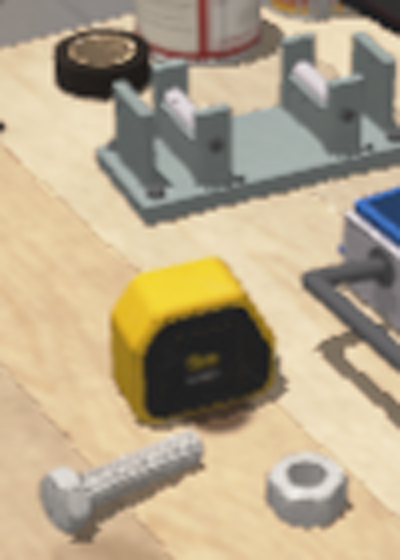

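```bash
python3 - <<'E'
from m import *
np.set_printoptions(precision=4,suppress=True)
print(tri((555,355),(316,163)),tri((546,240),(400,145)))
print("side checks: tape",proj(s,[.511,.016,.031]),"nut",proj(s,[.5132,-.0738,.016]),"bolt",proj(s,[.4555,-.027,.011]),"die",proj(s,[.647,.174,.012]))
E
```

```text
(array([ 0.4145, -0.1945,  0.3211]), np.float64(0.0028395790191009878)) (array([ 0.5279, -0.193 ,  0.3161]), np.float64(0.004371922321424718))
side checks: tape [296.1115 264.4073] nut [325.4901 298.3757] bolt [280.7709 297.567 ] die [313.1964 215.5121]
```

```bash
cat > go.py <<'E'
# usage: go.py x y z yaw_deg  -> remaining turn (units about tool z) and shift after the turn, in units of 2.5 cm
import sys,numpy as np
from cell import ctrl
s=ctrl.get_state();R=np.array(s["orientation"]);p=np.array(s["position"])
yaw=np.degrees(np.arctan2(-R[1,0],-R[0,0]))
print("t",round(s["time"],1),"pos",p.round(4),"yaw",round(yaw,2),"Rz",R[:,2].round(4),"w",round(s["width"],3),"ff",round(float(s["finger_force"]),1),"F",np.round(s["wrist_force"],1))
if len(sys.argv)>1:
    x,y,z,ty=map(float,sys.argv[1:5]);a=np.radians(ty)
    T=np.c_[[-np.cos(a),-np.sin(a),0],[-np.sin(a),np.cos(a),0],[0,0,-1]]
    print("turn",round((yaw-ty)/90,3),"shift",(T.T@(np.array([x,y,z])-p)/.025).round(3))
E
python3 go.py .5105 .016 .12 -10.3
```

```text
t 0.1 pos [0.1893 0.5955 0.2388] yaw -17.63 Rz [-4.e-04 -9.e-04 -1.e+00] w 1.004 ff 0.0 F [-0.5  0.7 -0.1]
turn -0.081 shift [-16.787 -20.507   4.751]
```

Call:
play_rows:
  dp:
    - [0,0,-0.8]
    - [-0.8,-0.976,-0.8]
    - [-0.8,-0.976,-0.8]
    - [-0.8,-0.976,-0.8]
    - [-0.8,-0.976,-0.8]
  turn:
    - [0,0,-0.081]
    - [0,0,0]
    - [0,0,0]
    - [0,0,0]
    - [0,0,0]
  jaw: 80

```text
time: 0.6
position: [0.2508, 0.4841, 0.3398]
orientation: [[-0.984, 0.179, -0.0], [0.179, 0.984, -0.0], [0.0, -0.001, -1.0]]
wrist_force: [0.4, 0.2, 0.5]
width: 0.8
finger_force: 0.0
```

Call:
play_rows:
  dp:
    - [-0.8,-0.976,0]
    - [-0.8,-0.976,0]
    - [-0.8,-0.976,0]
    - [-0.8,-0.976,0]
    - [-0.8,-0.976,0]
  turn:
    - [0,0,0]
    - [0,0,0]
    - [0,0,0]
    - [0,0,0]
    - [0,0,0]

```text
time: 1.1
position: [0.3273, 0.3461, 0.3392]
orientation: [[-0.984, 0.179, -0.0], [0.179, 0.984, -0.0], [0.0, -0.0, -1.0]]
wrist_force: [-0.1, 0.5, 0.0]
width: 0.805
finger_force: 0.0
```

Call:
play_rows:
  dp:
    - [-0.8,-0.976,0]
    - [-0.8,-0.976,0]
    - [-0.8,-0.976,0]
    - [-0.8,-0.976,0]
    - [-0.8,-0.976,0]
  turn:
    - [0,0,0]
    - [0,0,0]
    - [0,0,0]
    - [0,0,0]
    - [0,0,0]

```text
time: 1.6
position: [0.4038, 0.2081, 0.3392]
orientation: [[-0.984, 0.18, -0.0], [0.18, 0.984, -0.0], [0.0, -0.0, -1.0]]
wrist_force: [0.6, 0.8, 0.1]
width: 0.802
finger_force: 0.0
```

Call:
play_rows:
  dp:
    - [-0.8,-0.976,0]
    - [-0.8,-0.976,0]
    - [-0.8,-0.976,0]
    - [-0.8,-0.976,0]
    - [-0.8,-0.976,0]
  turn:
    - [0,0,0]
    - [0,0,0]
    - [0,0,0]
    - [0,0,0]
    - [0,0,0]

```text
time: 2.1
position: [0.4802, 0.0701, 0.3391]
orientation: [[-0.984, 0.18, -0.0], [0.18, 0.984, 0.0], [0.0, 0.0, -1.0]]
wrist_force: [-0.2, -0.0, 0.2]
width: 0.797
finger_force: 0.0
```

```bash
python3 go.py .5105 .016 .12 -10.3
```

```text
t 2.1 pos [0.4802 0.0701 0.3391] yaw -10.35 Rz [-4.e-04  1.e-04 -1.e+00] w 0.797 ff 0.0 F [-0.2 -0.   0.2]
turn -0.001 shift [-1.577 -1.912  8.764]
```

Call:
play_rows:
  dp:
    - [-0.8,-0.956,1]
    - [-0.777,-0.956,1]
    - [0,0,1]
    - [0,0,1]
    - [0,0,1]
  turn:
    - [0,0,0]
    - [0,0,0]
    - [0,0,0]
    - [0,0,0]
    - [0,0,0]

```text
time: 2.6
position: [0.5099, 0.0169, 0.213]
orientation: [[-0.984, 0.18, -0.001], [0.18, 0.984, 0.0], [0.001, 0.0, -1.0]]
wrist_force: [0.7, -0.4, 0.5]
width: 0.797
finger_force: 0.0
```

Call:
play_rows:
  dp:
    - [0,0,1]
    - [0,0,1]
    - [0,0,1]
    - [0,0,1]
    - [0,0,1]
  turn:
    - [0,0,0]
    - [0,0,0]
    - [0,0,0]
    - [0,0,0]
    - [0,0,0]

```text
time: 3.1
position: [0.51, 0.0173, 0.0882]
orientation: [[-0.984, 0.18, -0.0], [0.18, 0.984, 0.0], [0.0, 0.0, -1.0]]
wrist_force: [0.9, -0.0, -0.6]
width: 0.803
finger_force: 0.0
```

Call:
play_rows:
  dp:
    - [0,0,1]
    - [0,0,0.8]
    - [0,0,0.5]
    - [0,0,0.26]
    - [0,0,0]
  turn:
    - [0,0,0]
    - [0,0,0]
    - [0,0,0]
    - [0,0,0]
    - [0,0,0]

```text
time: 3.6
position: [0.51, 0.0173, 0.0249]
orientation: [[-0.984, 0.18, -0.001], [0.18, 0.984, 0.0], [0.001, 0.0, -1.0]]
wrist_force: [-0.8, 0.0, 0.5]
width: 0.798
finger_force: 0.0
```

Call:
play_rows:
  dp:
    - [0,0,0]
    - [0,0,0]
    - [0,0,0]
    - [0,0,0]
    - [0,0,0]
  turn:
    - [0,0,0]
    - [0,0,0]
    - [0,0,0]
    - [0,0,0]
    - [0,0,0]
  jaw: 30

```text
time: 4.1
position: [0.5105, 0.0172, 0.0261]
orientation: [[-0.984, 0.18, 0.002], [0.18, 0.984, -0.0], [-0.001, 0.0, -1.0]]
wrist_force: [-0.4, 0.1, 6.3]
width: 0.393
finger_force: 59.0
```

Call:
play_rows:
  dp:
    - [0,0,0]
    - [0,0,0]
    - [0,0,0]
    - [0,0,0]
    - [0,0,0]
  turn:
    - [0,0,0]
    - [0,0,0]
    - [0,0,0]
    - [0,0,0]
    - [0,0,0]

```text
time: 4.6
position: [0.5105, 0.0172, 0.0261]
orientation: [[-0.984, 0.18, 0.001], [0.18, 0.984, -0.0], [-0.001, 0.0, -1.0]]
wrist_force: [-1.4, 0.2, 7.1]
width: 0.391
finger_force: 59.0
```

Call:
play_rows:
  dp:
    - [0,0,-0.5]
    - [0,0,-0.5]
    - [0.66,0.496,0]
    - [0.66,0.495,0]
    - [0.66,0.495,0]
  turn:
    - [0,0,0]
    - [0,0,0]
    - [0,0,0]
    - [0,0,0]
    - [0,0,0]

```text
time: 5.1
position: [0.4678, 0.0631, 0.0514]
orientation: [[-0.984, 0.18, 0.001], [0.18, 0.984, 0.0], [-0.001, 0.0, -1.0]]
wrist_force: [0.0, 0.7, -2.4]
width: 0.392
finger_force: 60.0
```

Call:
play_rows:
  dp:
    - [0.67,0.495,0]
    - [0.67,0.495,0]
    - [0,0,0.4]
    - [0,0,0.4]
    - [0,0,0.15]
  turn:
    - [0,0,0]
    - [0,0,0]
    - [0,0,0]
    - [0,0,0]
    - [0,0,0]

```text
time: 5.6
position: [0.4401, 0.0927, 0.0259]
orientation: [[-0.984, 0.18, 0.0], [0.18, 0.984, 0.0], [-0.0, 0.0, -1.0]]
wrist_force: [-4.1, 0.6, 66.7]
width: 0.39
finger_force: 68.4
```

```bash
python3 go.py .44 .093 .0255 -10.3
```

```text
t 5.6 pos [0.4401 0.0927 0.0259] yaw -10.37 Rz [ 1.e-04  1.e-04 -1.e+00] w 0.39 ff 68.4 F [-4.1  0.6 66.7]
turn -0.001 shift [0.006 0.012 0.017]
```

Call:
play_rows:
  dp:
    - [0,0,-0.04]
    - [0,0,0]
    - [0,0,0]
    - [0,0,0]
    - [0,0,-0.4]
  turn:
    - [0,0,0]
    - [0,0,0]
    - [0,0,0]
    - [0,0,0]
    - [0,0,0]
  jaw: 65

```text
time: 6.1
position: [0.4392, 0.0929, 0.0373]
orientation: [[-0.984, 0.18, -0.002], [0.18, 0.984, -0.0], [0.002, -0.0, -1.0]]
wrist_force: [-0.8, -0.2, -0.1]
width: 0.654
finger_force: 0.0
```

Call:
play_rows:
  dp:
    - [0,0,-0.9]
    - [0,0,-1]
    - [0,0,-1]
    - [0,0,0]
    - [0,0,0]
  turn:
    - [0,0,0]
    - [0,0,0]
    - [0,0,0]
    - [0,0,-0.09]
    - [0,0,-0.089]

```text
time: 6.6
position: [0.4398, 0.0931, 0.1117]
orientation: [[-0.994, -0.106, 0.002], [-0.106, 0.994, 0.0], [-0.002, -0.0, -1.0]]
wrist_force: [0.2, -0.2, -0.1]
width: 0.648
finger_force: 0.0
```

```bash
python3 go.py .4555 -.027 .010 5.8; python3 - <<'E'
from h import *
c=snap("side","side1");crop(c,200,120,400,320,3,"pics/s1.png")
E
```

```text
t 6.6 pos [0.4398 0.0931 0.1117] yaw 6.08 Rz [ 2.5e-03  2.0e-04 -1.0e+00] w 0.648 ff 0.0 F [ 0.2 -0.2 -0.1]
turn 0.003 shift [-0.138 -4.842  4.066]
```

View pics/s1.png

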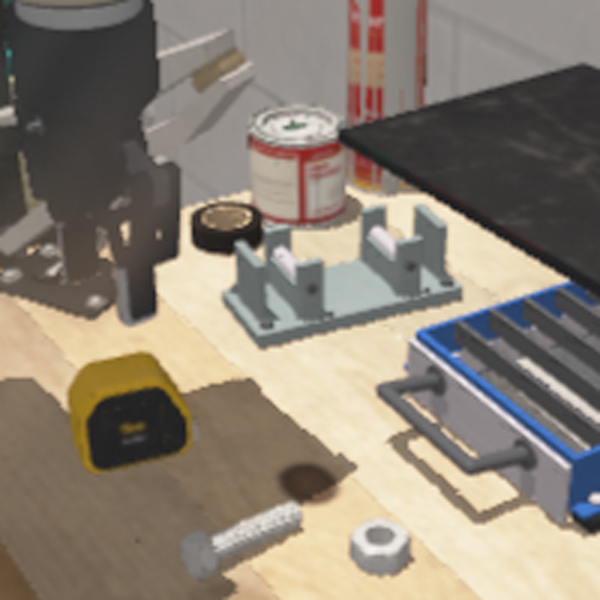

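The tape stands upright where I left it (side crop 130,410). Next is the bolt.

Call:
play_rows:
  dp:
    - [-0.03,-0.968,0]
    - [-0.03,-0.968,0]
    - [-0.03,-0.968,0]
    - [-0.03,-0.969,0]
    - [-0.02,-0.969,0]
  turn:
    - [0,0,0]
    - [0,0,0]
    - [0,0,0]
    - [0,0,0]
    - [0,0,0]
  jaw: 55

```text
time: 7.15
position: [0.4552, -0.028, 0.1105]
orientation: [[-0.995, -0.097, 0.0], [-0.097, 0.995, 0.0], [-0.0, 0.0, -1.0]]
wrist_force: [0.6, -0.1, 0.5]
width: 0.551
finger_force: 0.0
```

Call:
play_rows:
  dp:
    - [0,0,1]
    - [0,0,1]
    - [0,0,1]
    - [0,0,0.7]
    - [0,0,0.36]
  turn:
    - [0,0,0]
    - [0,0,0]
    - [0,0,0]
    - [0,0,0]
    - [0,0,0]

```text
time: 7.65
position: [0.4548, -0.027, 0.0077]
orientation: [[-0.995, -0.098, -0.001], [-0.098, 0.995, 0.0], [0.001, 0.001, -1.0]]
wrist_force: [-0.7, -0.7, 0.6]
width: 0.55
finger_force: 0.0
```

Call:
play_rows:
  dp:
    - [0,0,0]
    - [0,0,0]
    - [0,0,0]
    - [0,0,0]
    - [0,0,0]
  turn:
    - [0,0,0]
    - [0,0,0]
    - [0,0,0]
    - [0,0,0]
    - [0,0,0]
  jaw: 5

```text
time: 8.15
position: [0.4556, -0.0271, 0.0093]
orientation: [[-0.995, -0.1, 0.001], [-0.1, 0.995, -0.0], [-0.001, -0.0, -1.0]]
wrist_force: [-1.0, -0.2, 9.3]
width: 0.158
finger_force: 59.0
```

Call:
play_rows:
  dp:
    - [0,0,0]
    - [0,0,0]
    - [0,0,0]
    - [0,0,0]
    - [0,0,0]
  turn:
    - [0,0,0]
    - [0,0,0]
    - [0,0,0]
    - [0,0,0]
    - [0,0,0]

```text
time: 8.65
position: [0.4555, -0.0271, 0.0093]
orientation: [[-0.995, -0.1, 0.001], [-0.1, 0.995, -0.0], [-0.001, -0.0, -1.0]]
wrist_force: [-1.1, 0.6, 8.6]
width: 0.156
finger_force: 59.0
```

```bash
python3 go.py .43 .16 .011 6
```

```text
t 8.7 pos [ 0.4555 -0.0271  0.0093] yaw 5.76 Rz [ 1.4e-03 -2.0e-04 -1.0e+00] w 0.156 ff 59.0 F [-1.1  0.6  8.6]
turn -0.003 shift [ 0.234  7.549 -0.068]
```

Call:
play_rows:
  dp:
    - [0,0,-0.9]
    - [0,0,-0.9]
    - [0,0,-0.9]
    - [0,0,-0.9]
    - [0.04,0.95,0]
  turn:
    - [0,0,0]
    - [0,0,0]
    - [0,0,0]
    - [0,0,0]
    - [0,0,0]

```text
time: 9.15
position: [0.4534, -0.0047, 0.1011]
orientation: [[-0.995, -0.098, 0.005], [-0.098, 0.995, -0.001], [-0.005, -0.001, -1.0]]
wrist_force: [0.8, 0.7, -0.8]
width: 0.16
finger_force: 58.9
```

Call:
play_rows:
  dp:
    - [0.04,0.95,0]
    - [0.04,0.95,0]
    - [0.04,0.95,0]
    - [0.04,0.95,0]
    - [0.03,0.95,0]
  turn:
    - [0,0,0]
    - [0,0,0]
    - [0,0,0]
    - [0,0,0]
    - [0,0,0]

```text
time: 9.65
position: [0.4349, 0.1151, 0.0988]
orientation: [[-0.995, -0.1, 0.0], [-0.1, 0.995, 0.0], [-0.0, 0.0, -1.0]]
wrist_force: [0.1, 1.0, -1.2]
width: 0.158
finger_force: 58.9
```

Call:
play_rows:
  dp:
    - [0,0.95,0]
    - [0,0.9,0]
    - [0,0,1]
    - [0,0,1]
    - [0,0,0.8]
  turn:
    - [0,0,0]
    - [0,0,0]
    - [0,0,0]
    - [0,0,0]
    - [0,0,0]

```text
time: 10.15
position: [0.4303, 0.1605, 0.0278]
orientation: [[-0.995, -0.101, 0.0], [-0.101, 0.995, 0.0], [-0.0, 0.0, -1.0]]
wrist_force: [-0.1, -0.4, -0.8]
width: 0.152
finger_force: 58.9
```

Call:
play_rows:
  dp:
    - [0,0,0.4]
    - [0,0,0.25]
    - [0,0,0.07]
    - [0,0,0]
    - [0,0,0]
  turn:
    - [0,0,0]
    - [0,0,0]
    - [0,0,0]
    - [0,0,0]
    - [0,0,0]

```text
time: 10.65
position: [0.4308, 0.1602, 0.0112]
orientation: [[-0.995, -0.1, 0.001], [-0.1, 0.995, 0.0], [-0.001, 0.0, -1.0]]
wrist_force: [0.1, -0.8, -1.2]
width: 0.158
finger_force: 58.9
```

Call:
play_rows:
  dp:
    - [0,0,-0.03]
    - [0,0,0]
    - [0,0,0]
    - [0,0,0]
    - [0,0,-0.3]
  turn:
    - [0,0,0]
    - [0,0,0]
    - [0,0,0]
    - [0,0,0]
    - [0,0,0]
  jaw: 45

```text
time: 11.15
position: [0.4302, 0.1601, 0.0185]
orientation: [[-0.995, -0.1, -0.001], [-0.1, 0.995, -0.0], [0.001, -0.0, -1.0]]
wrist_force: [-0.1, 0.2, -0.0]
width: 0.45
finger_force: 0.0
```

Call:
play_rows:
  dp:
    - [0,0,-1]
    - [0,0,-1]
    - [0,0,-1]
    - [0,0,0]
    - [0,0,0]
  turn:
    - [0,0,0]
    - [0,0,0]
    - [0,0,0]
    - [0,0,0]
    - [0,0,0]

```text
time: 11.65
position: [0.4306, 0.1602, 0.0943]
orientation: [[-0.995, -0.1, 0.001], [-0.1, 0.995, 0.0], [-0.001, 0.0, -1.0]]
wrist_force: [0.3, -0.2, -0.3]
width: 0.451
finger_force: 0.0
```

```bash
python3 go.py .5132 -.0737 .010 -30;python3 go.py .5132 -.0737 .010 30
```

```text
t 11.7 pos [0.4306 0.1602 0.0943] yaw 5.77 Rz [ 1.3e-03  4.0e-04 -1.0e+00] w 0.451 ff 0.0 F [ 0.3 -0.2 -0.3]
turn 0.397 shift [-7.54  -6.45   3.373]
t 11.7 pos [0.4306 0.1602 0.0943] yaw 5.77 Rz [ 1.3e-03  4.0e-04 -1.0e+00] w 0.451 ff 0.0 F [ 0.3 -0.2 -0.3]
turn -0.269 shift [ 1.816 -9.755  3.373]
```

Call:
play_rows:
  dp:
    - [0,0,0]
    - [0,0,0]
    - [0,0,0]
    - [0.18,-0.975,0]
    - [0.18,-0.975,0]
  turn:
    - [0,0,-0.09]
    - [0,0,-0.09]
    - [0,0,-0.089]
    - [0,0,0]
    - [0,0,0]
  jaw: 60

```text
time: 12.15
position: [0.4467, 0.1132, 0.0929]
orientation: [[-0.865, -0.501, -0.002], [-0.501, 0.865, -0.0], [0.002, 0.001, -1.0]]
wrist_force: [-0.3, -0.0, 0.7]
width: 0.601
finger_force: 0.0
```

Call:
play_rows:
  dp:
    - [0.18,-0.975,0]
    - [0.18,-0.975,0]
    - [0.18,-0.975,0]
    - [0.18,-0.975,0]
    - [0.18,-0.975,0]
  turn:
    - [0,0,0]
    - [0,0,0]
    - [0,0,0]
    - [0,0,0]
    - [0,0,0]

```text
time: 12.65
position: [0.4882, -0.0043, 0.0928]
orientation: [[-0.866, -0.499, -0.002], [-0.499, 0.866, 0.0], [0.002, 0.001, -1.0]]
wrist_force: [0.7, -0.1, 1.1]
width: 0.601
finger_force: 0.0
```

Call:
play_rows:
  dp:
    - [0.18,-0.975,0]
    - [0.18,-0.975,0]
    - [0.18,-0.975,0.5]
    - [0,0,0.5]
    - [0,0,0]
  turn:
    - [0,0,0]
    - [0,0,0]
    - [0,0,0]
    - [0,0,0]
    - [0,0,0]

```text
time: 13.15
position: [0.512, -0.0734, 0.0665]
orientation: [[-0.867, -0.499, -0.004], [-0.499, 0.867, 0.001], [0.003, 0.003, -1.0]]
wrist_force: [-0.9, -0.3, 0.6]
width: 0.6
finger_force: 0.0
```

```bash
python3 go.py .5132 -.0737 .010 30
```

```text
t 13.2 pos [ 0.512  -0.0734  0.0665] yaw 29.91 Rz [-0.0042  0.0013 -1.    ] w 0.6 ff 0.0 F [-0.9 -0.3  0.6]
turn -0.001 shift [-0.034 -0.035  2.262]
```

Call:
play_rows:
  dp:
    - [0,0,0.9]
    - [0,0,0.8]
    - [0,0,0.45]
    - [0,0,0.17]
    - [0,0,0]
  turn:
    - [0,0,0]
    - [0,0,0]
    - [0,0,0]
    - [0,0,0]
    - [0,0,0]

```text
time: 13.65
position: [0.5132, -0.073, 0.0106]
orientation: [[-0.866, -0.5, -0.001], [-0.5, 0.866, 0.0], [0.001, 0.001, -1.0]]
wrist_force: [0.1, -0.2, 0.9]
width: 0.602
finger_force: 0.0
```

Call:
play_rows:
  dp:
    - [0,0,0]
    - [0,0,0]
    - [0,0,0]
    - [0,0,0]
    - [0,0,0]
  turn:
    - [0,0,0]
    - [0,0,0]
    - [0,0,0]
    - [0,0,0]
    - [0,0,0]
  jaw: 15

```text
time: 14.15
position: [0.5137, -0.0734, 0.0119]
orientation: [[-0.866, -0.5, 0.001], [-0.5, 0.866, -0.0], [-0.001, -0.001, -1.0]]
wrist_force: [-0.9, 1.5, 4.8]
width: 0.325
finger_force: 59.3
```

Call:
play_rows:
  dp:
    - [0,0,0]
    - [0,0,0]
    - [0,0,0]
    - [0,0,0]
    - [0,0,0]
  turn:
    - [0,0,0]
    - [0,0,0]
    - [0,0,0]
    - [0,0,0]
    - [0,0,0]

```text
time: 14.65
position: [0.5137, -0.0734, 0.0119]
orientation: [[-0.866, -0.5, 0.001], [-0.5, 0.866, -0.0], [-0.001, -0.001, -1.0]]
wrist_force: [-0.1, 0.9, 5.1]
width: 0.328
finger_force: 59.3
```

```bash
python3 go.py .5 .1 .011 30
```

```text
t 14.7 pos [ 0.5137 -0.0734  0.0119] yaw 29.97 Rz [ 1.5e-03 -2.0e-04 -1.0e+00] w 0.328 ff 59.3 F [-0.1  0.9  5.1]
turn -0.0 shift [-2.994  6.281  0.035]
```

Call:
play_rows:
  dp:
    - [0,0,-0.8]
    - [0,0,-0.8]
    - [-0.477,0.776,0]
    - [-0.477,0.776,0]
    - [-0.477,0.776,0]
  turn:
    - [0,0,0]
    - [0,0,0]
    - [0,0,0]
    - [0,0,0]
    - [0,0,0]

```text
time: 15.15
position: [0.5154, -0.0046, 0.0517]
orientation: [[-0.867, -0.499, 0.001], [-0.499, 0.867, -0.0], [-0.001, -0.001, -1.0]]
wrist_force: [-0.7, -0.4, -0.7]
width: 0.325
finger_force: 59.6
```

Call:
play_rows:
  dp:
    - [-0.477,0.776,0]
    - [-0.477,0.776,0]
    - [-0.477,0.776,0]
    - [-0.478,0.779,0]
    - [0,0,0.7]
  turn:
    - [0,0,0]
    - [0,0,0]
    - [0,0,0]
    - [0,0,0]
    - [0,0,0]

```text
time: 15.65
position: [0.5188, 0.0882, 0.0352]
orientation: [[-0.865, -0.502, 0.004], [-0.502, 0.865, 0.0], [-0.004, -0.002, -1.0]]
wrist_force: [0.2, -0.4, -1.3]
width: 0.32
finger_force: 59.6
```

Call:
play_rows:
  dp:
    - [0,0,0.6]
    - [0,0,0.2]
    - [0,0,0.05]
    - [0,0,0]
    - [0,0,0]
  turn:
    - [0,0,0]
    - [0,0,0]
    - [0,0,0]
    - [0,0,0]
    - [0,0,0]

```text
time: 16.15
position: [0.5181, 0.0858, 0.0127]
orientation: [[-0.866, -0.499, 0.001], [-0.499, 0.866, 0.0], [-0.001, -0.0, -1.0]]
wrist_force: [0.1, -0.5, -0.5]
width: 0.325
finger_force: 59.6
```

Call:
play_rows:
  dp:
    - [0,0,0]
    - [0,0,0]
    - [0,0,0]
    - [0,0,0]
    - [0,0,-0.3]
  turn:
    - [0,0,0]
    - [0,0,0]
    - [0,0,0]
    - [0,0,0]
    - [0,0,0]
  jaw: 50

```text
time: 16.65
position: [0.5174, 0.0859, 0.0192]
orientation: [[-0.866, -0.5, -0.001], [-0.5, 0.866, 0.0], [0.001, 0.001, -1.0]]
wrist_force: [-1.9, 0.9, -0.4]
width: 0.497
finger_force: 0.0
```

Call:
play_rows:
  dp:
    - [0,0,-1]
    - [0,0,-1]
    - [0,0,-1]
    - [0,0,0]
    - [0,0,0]
  turn:
    - [0,0,0]
    - [0,0,0]
    - [0,0,0]
    - [0,0,0.09]
    - [0,0,0.09]

```text
time: 17.15
position: [0.5181, 0.086, 0.096]
orientation: [[-0.973, -0.233, 0.002], [-0.233, 0.973, 0.0], [-0.002, -0.0, -1.0]]
wrist_force: [-0.6, -0.5, -0.1]
width: 0.502
finger_force: 0.0
```

```bash
python3 go.py .597 -.0285 .03 0;  python3 - <<'E'
from h import *
c=snap("top","top2");crop(c,230,200,430,360,4,"pics/t2.png")
E
```

```text
t 17.1 pos [0.5181 0.086  0.096 ] yaw 13.46 Rz [ 2.2e-03  2.0e-04 -1.0e+00] w 0.502 ff 0.0 F [-0.6 -0.5 -0.1]
turn 0.15 shift [-3.157 -4.58   2.641]
```

View pics/t2.png

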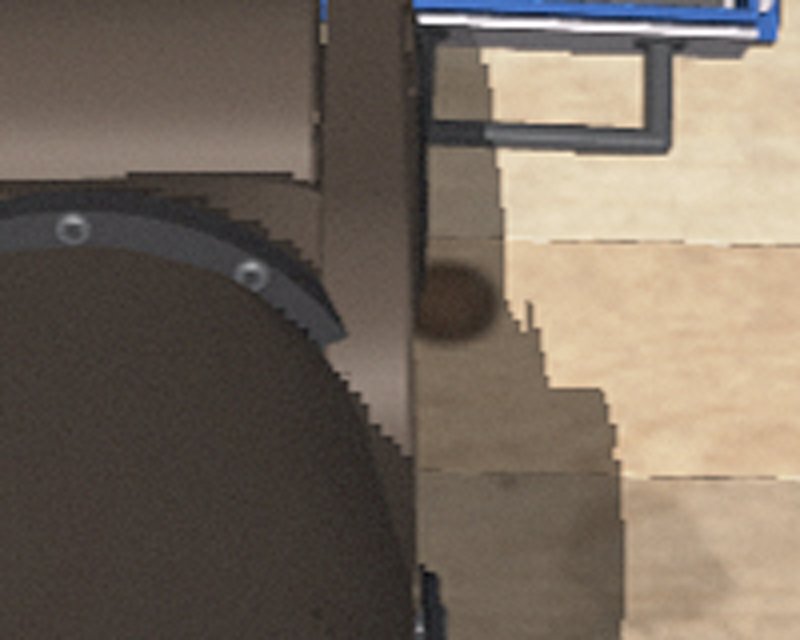

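```bash
python3 - <<'E'
from m import *
np.set_printoptions(precision=4,suppress=True)
print(pix2w(c,230+570/4,200+127/4,.041),pix2w(c,230+570/4,200+152/4,.036))
print(pix2w(c,230+570/4,200+47/4,.02),pix2w(c,230+570/4,200+30/4,.044))
print(A(440,490,.038),A(660,490,.038))
print("side handle",tri((372.5,234.75),(200+428/3,120+425/3)))
E
```

```text
[ 0.5786 -0.0394  0.041 ] [ 0.5699 -0.0399  0.036 ]
[ 0.6135 -0.0408  0.02  ] [ 0.6149 -0.0389  0.044 ]
[0.5774 0.021  0.038 ] [ 0.5795 -0.0778  0.038 ]
side handle (array([ 0.5725, -0.0387,  0.0462]), np.float64(0.0014837195300569375))
```

Call:
play_rows:
  dp:
    - [0,0,-0.2]
    - [0,0,0]
    - [0,0,0]
    - [0,0,0]
    - [0,0,0]
  turn:
    - [0,0,0.083]
    - [0,0,0.082]
    - [0,0,0]
    - [0,0,0]
    - [0,0,0]
  jaw: 0

```text
time: 17.7
position: [0.5177, 0.086, 0.0995]
orientation: [[-1.0, 0.015, -0.0], [0.015, 1.0, 0.0], [0.0, 0.0, -1.0]]
wrist_force: [0.3, 0.0, -0.0]
width: -0.001
finger_force: 0.0
```

```bash
python3 go.py .5965 -.0285 .03 -1.4
```

```text
t 17.7 pos [0.5177 0.086  0.0995] yaw -0.86 Rz [-2.e-04  1.e-04 -1.e+00] w -0.001 ff 0.0 F [ 0.3  0.  -0. ]
turn 0.006 shift [-3.263 -4.501  2.782]
```

Call:
play_rows:
  dp:
    - [-0.653,-0.9,0]
    - [-0.653,-0.9,0]
    - [-0.653,-0.9,0]
    - [-0.653,-0.9,0]
    - [-0.651,-0.9,0]
  turn:
    - [0,0,0.006]
    - [0,0,0]
    - [0,0,0]
    - [0,0,0]
    - [0,0,0]

```text
time: 18.2
position: [0.5969, -0.0296, 0.0994]
orientation: [[-1.0, 0.025, -0.0], [0.025, 1.0, 0.0], [0.0, 0.0, -1.0]]
wrist_force: [1.0, 1.1, -0.8]
width: -0.002
finger_force: 0.0
```

Call:
play_rows:
  dp:
    - [0,0,0]
    - [0,0,0.8]
    - [0,0,0.5]
    - [0,0,0.3]
    - [0,0,0]
  turn:
    - [0,0,0]
    - [0,0,0]
    - [0,0,0]
    - [0,0,0]
    - [0,0,0]

```text
time: 18.7
position: [0.5957, -0.0281, 0.0585]
orientation: [[-1.0, 0.027, -0.002], [0.027, 1.0, 0.0], [0.002, 0.0, -1.0]]
wrist_force: [-0.3, -0.4, 0.7]
width: -0.001
finger_force: 0.0
```

```bash
python3 go.py .5965 -.0285 .03 -1.4
```

```text
t 18.7 pos [ 0.5957 -0.0281  0.0585] yaw -1.55 Rz [-2.e-03  4.e-04 -1.e+00] w -0.001 ff 0.0 F [-0.3 -0.4  0.7]
turn -0.002 shift [-0.032 -0.013  1.141]
```

Call:
play_rows:
  dp:
    - [0,0,0.4]
    - [0,0,0.4]
    - [0,0,0.34]
    - [0,0,0]
    - [0.2,0,0]
  turn:
    - [0,0,0]
    - [0,0,0]
    - [0,0,0]
    - [0,0,0]
    - [0,0,0]

```text
time: 19.2
position: [0.5917, -0.0285, 0.0308]
orientation: [[-1.0, 0.028, 0.001], [0.028, 1.0, -0.0], [-0.001, 0.0, -1.0]]
wrist_force: [1.1, 0.4, -0.3]
width: -0.002
finger_force: 0.6
```

Call:
play_rows:
  dp:
    - [0.2,0,0]
    - [0.4,0,0]
    - [0.4,0,0]
    - [0.4,0,0]
    - [0.4,0,0]
  turn:
    - [0,0,0]
    - [0,0,0]
    - [0,0,0]
    - [0,0,0]
    - [0,0,0]

```text
time: 19.7
position: [0.5455, -0.0273, 0.0313]
orientation: [[-1.0, 0.028, 0.0], [0.028, 1.0, -0.0], [-0.0, -0.0, -1.0]]
wrist_force: [2.0, -1.0, 0.9]
width: 0.006
finger_force: 1.1
```

Call:
play_rows:
  dp:
    - [0.5,0,0]
    - [0.5,0,0]
    - [0.5,0,0]
    - [0.5,0,0]
    - [0.5,0,0]
  turn:
    - [0,0,0]
    - [0,0,0]
    - [0,0,0]
    - [0,0,0]
    - [0,0,0]

```text
time: 20.2
position: [0.4831, -0.0255, 0.0313]
orientation: [[-1.0, 0.028, 0.001], [0.028, 1.0, -0.0], [-0.001, -0.0, -1.0]]
wrist_force: [2.2, -2.3, 0.5]
width: 0.001
finger_force: 1.3
```

Call:
play_rows:
  dp:
    - [0.4,0,0]
    - [0.3,0,0]
    - [0.15,0,0]
    - [0,0,0]
    - [0,0,0]
  turn:
    - [0,0,0]
    - [0,0,0]
    - [0,0,0]
    - [0,0,0]
    - [0,0,0]

```text
time: 20.7
position: [0.4643, -0.025, 0.0313]
orientation: [[-1.0, 0.028, 0.004], [0.028, 1.0, -0.0], [-0.004, -0.0, -1.0]]
wrist_force: [9.5, 2.0, -1.8]
width: 0.003
finger_force: 4.1
```

```bash
python3 go.py .462 -.0252 .03 -1.4
```

```text
t 20.7 pos [ 0.4643 -0.025   0.0313] yaw -1.63 Rz [ 3.9e-03 -5.0e-04 -1.0e+00] w 0.003 ff 4.1 F [ 9.5  2.  -1.8]
turn -0.003 shift [ 0.091 -0.012  0.052]
```

Call:
play_rows:
  dp:
    - [-0.35,0,0]
    - [0,0,-0.5]
    - [0,0,-1]
    - [0,0,-1]
    - [0,0,-1]
  turn:
    - [0,0,0]
    - [0,0,0]
    - [0,0,0]
    - [0,0,0]
    - [0,0,0]

```text
time: 21.2
position: [0.4711, -0.025, 0.1193]
orientation: [[-1.0, 0.028, -0.002], [0.028, 1.0, 0.0], [0.002, 0.0, -1.0]]
wrist_force: [1.2, -0.1, 0.1]
width: -0.0
finger_force: 0.0
```

Call:
play_rows:
  dp:
    - [0,0.9,-0.8]
    - [0,0.9,-0.8]
    - [0,0.9,-0.8]
    - [0,0,0]
    - [0,0,0]
  turn:
    - [0,0,0]
    - [0,0,0]
    - [0,0,0]
    - [0,0,0.09]
    - [0,0,0.09]
  jaw: 65

```text
time: 21.7
position: [0.4732, 0.0431, 0.1791]
orientation: [[-0.951, 0.31, 0.0], [0.31, 0.951, 0.0], [-0.0, 0.0, -1.0]]
wrist_force: [-0.0, -0.6, 0.7]
width: 0.65
finger_force: 0.0
```

Call:
play_rows:
  dp:
    - [0,0,0]
    - [0,0,0]
    - [0,0,0]
    - [0,0,0]
    - [0,0,0]
  turn:
    - [0,0,0.09]
    - [0,0,0.09]
    - [0,0,0.09]
    - [0,0,0.09]
    - [0,0,0.09]

```text
time: 22.2
position: [0.473, 0.0424, 0.1784]
orientation: [[-0.52, 0.854, -0.002], [0.854, 0.52, 0.0], [0.001, -0.001, -1.0]]
wrist_force: [0.2, -0.3, 0.2]
width: 0.649
finger_force: 0.0
```

Call:
play_rows:
  dp:
    - [0,0,0]
    - [0,0,0]
    - [0,0,0]
    - [0,0,0]
    - [0,0,0]
  turn:
    - [0,0,0.09]
    - [0,0,0.09]
    - [0,0,0.09]
    - [0,0,0.09]
    - [0,0,0]

```text
time: 22.7
position: [0.4731, 0.0424, 0.1784]
orientation: [[0.015, 1.0, -0.001], [1.0, -0.015, 0.0], [0.0, -0.001, -1.0]]
wrist_force: [0.3, 0.1, 0.6]
width: 0.646
finger_force: 0.0
```

```bash
python3 go.py .549 -.03 .10 -93.4; python3 - <<'E'
from h import *
c=snap("side","side3");crop(c,220,180,460,360,3.3333,"pics/s3.png")
E
```

```text
t 22.7 pos [0.4731 0.0424 0.1784] yaw -90.84 Rz [-1.3e-03  2.0e-04 -1.0e+00] w 0.646 ff 0.0 F [0.3 0.1 0.6]
turn 0.028 shift [-2.712  3.204  3.136]
```

View pics/s3.png

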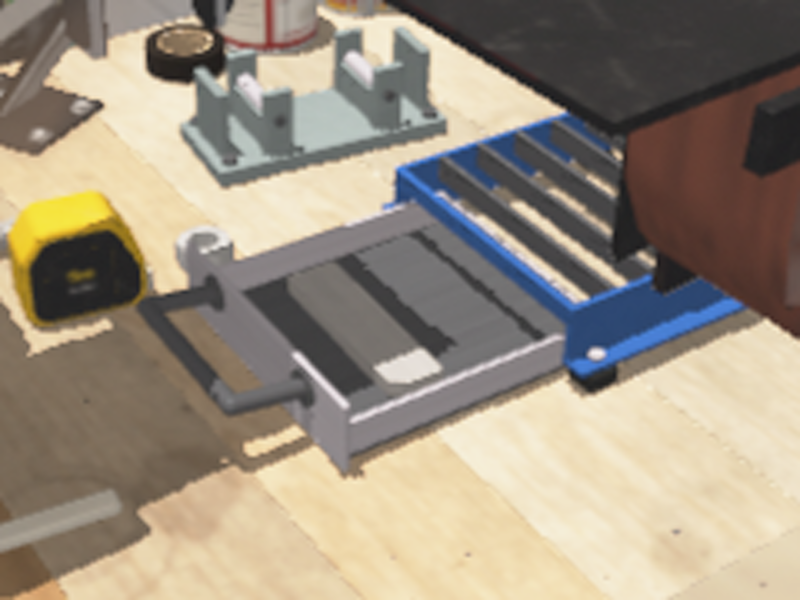

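The tray is out. The bar's top corners in the crop are about (288,280), (340,258), (441,358) and (374,380).

```bash
python3 - <<'E'
from m import *
np.set_printoptions(precision=4,suppress=True)
s=load("side3");S=lambda u,v,z:pix2w(s,220+u/3.3333,180+v/3.3333,z)
P=np.array([S(*p,.017) for p in((288,280),(340,258),(441,358),(374,380))]);print(P,P.mean(0))
print("tray front outer top corners",S(348,412,.044),S(188,240,.044))
print("handle ends", S(150,300,.038),S(222,400,.038))
E
```

```text
[[ 0.537   0.024   0.017 ]
 [ 0.5723  0.0262  0.017 ]
 [ 0.5665 -0.0754  0.017 ]
 [ 0.5281 -0.0715  0.017 ]] [ 0.551  -0.0242  0.017 ]
tray front outer top corners [ 0.4859 -0.111   0.044 ] [0.4918 0.0515 0.044 ]
handle ends [0.4534 0.022  0.038 ] [ 0.4452 -0.0661  0.038 ]
```

Call:
play_rows:
  dp:
    - [0,0,0]
    - [0,0,0]
    - [0,0,0]
    - [0,0,0]
    - [0,0,0]
  turn:
    - [0,0,0.035]
    - [0,0,0]
    - [0,0,0]
    - [0,0,0]
    - [0,0,0]

```text
time: 23.25
position: [0.4733, 0.0424, 0.1785]
orientation: [[0.066, 0.998, -0.0], [0.998, -0.066, 0.0], [0.0, -0.0, -1.0]]
wrist_force: [-0.2, 0.2, -1.1]
width: 0.649
finger_force: 0.0
```

```bash
python3 go.py .550 -.036 .018 -94
```

```text
t 23.2 pos [0.4733 0.0424 0.1785] yaw -93.78 Rz [-1.e-04  1.e-04 -1.e+00] w 0.649 ff 0.0 F [-0.2  0.2 -1.1]
turn 0.002 shift [-2.913  3.279  6.421]
```

Call:
play_rows:
  dp:
    - [-0.728,0.82,0]
    - [-0.728,0.82,0]
    - [-0.728,0.82,0]
    - [-0.729,0.819,0.5]
    - [0,0,1]
  turn:
    - [0,0,0]
    - [0,0,0]
    - [0,0,0]
    - [0,0,0]
    - [0,0,0]

```text
time: 23.75
position: [0.553, -0.038, 0.1417]
orientation: [[0.068, 0.998, 0.005], [0.998, -0.068, -0.001], [-0.001, 0.005, -1.0]]
wrist_force: [0.1, 0.9, 0.2]
width: 0.649
finger_force: 0.0
```

Call:
play_rows:
  dp:
    - [0,0,1]
    - [0,0,1]
    - [0,0,0.8]
    - [0,0,0.5]
    - [0,0,0]
  turn:
    - [0,0,0]
    - [0,0,0]
    - [0,0,0]
    - [0,0,0]
    - [0,0,0]

```text
time: 24.25
position: [0.5497, -0.0357, 0.0572]
orientation: [[0.067, 0.998, -0.002], [0.998, -0.067, 0.001], [0.0, -0.002, -1.0]]
wrist_force: [-0.2, 1.0, -0.1]
width: 0.646
finger_force: 0.0
```

```bash
python3 go.py .550 -.036 .018 -94
```

```text
t 24.2 pos [ 0.5497 -0.0357  0.0572] yaw -93.84 Rz [-2.4e-03  5.0e-04 -1.0e+00] w 0.646 ff 0.0 F [-0.2  1.  -0.1]
turn 0.002 shift [-0.01   0.014  1.57 ]
```

Call:
play_rows:
  dp:
    - [0,0,0.6]
    - [0,0,0.5]
    - [0,0,0.3]
    - [0,0,0.17]
    - [0,0,0]
  turn:
    - [0,0,0]
    - [0,0,0]
    - [0,0,0]
    - [0,0,0]
    - [0,0,0]

```text
time: 24.75
position: [0.5501, -0.0358, 0.0191]
orientation: [[0.067, 0.998, -0.0], [0.998, -0.067, 0.0], [0.0, -0.0, -1.0]]
wrist_force: [0.0, 0.1, -0.5]
width: 0.656
finger_force: 0.0
```

Call:
play_rows:
  dp:
    - [0,0,0]
    - [0,0,0]
    - [0,0,0]
    - [0,0,0]
    - [0,0,0]
  turn:
    - [0,0,0]
    - [0,0,0]
    - [0,0,0]
    - [0,0,0]
    - [0,0,0]
  jaw: 15

```text
time: 25.25
position: [0.5507, -0.0359, 0.0201]
orientation: [[0.067, 0.998, 0.002], [0.998, -0.067, -0.0], [-0.0, 0.002, -1.0]]
wrist_force: [-0.7, 0.7, 5.8]
width: 0.326
finger_force: 59.0
```

Call:
play_rows:
  dp:
    - [0,0,0]
    - [0,0,0]
    - [0,0,0]
    - [0,0,0]
    - [0,0,-0.3]
  turn:
    - [0,0,0]
    - [0,0,0]
    - [0,0,0]
    - [0,0,0]
    - [0,0,0]

```text
time: 25.75
position: [0.5498, -0.0358, 0.0267]
orientation: [[0.067, 0.998, -0.001], [0.998, -0.067, 0.0], [0.0, -0.001, -1.0]]
wrist_force: [-0.6, -0.6, -2.4]
width: 0.323
finger_force: 59.7
```

```bash
python3 go.py .550 -.036 .018 -94
```

```text
t 25.8 pos [ 0.5498 -0.0358  0.0267] yaw -93.86 Rz [-1.e-03  3.e-04 -1.e+00] w 0.323 ff 59.7 F [-0.6 -0.6 -2.4]
turn 0.002 shift [-0.009  0.007  0.347]
```

```bash
python3 - <<'E'
from m import *
np.set_printoptions(precision=4,suppress=True)
C3=lambda u,v,z:pix2w(s,250+u/4,180+v/4,z)
s3=load("side3");S=lambda u,v,z:pix2w(s3,220+u/3.3333,180+v/3.3333,z)
print("side base corners z12: left,near,right",C3(98,150,.012),C3(148,208,.012),S(444,118,.012),S(182,124,.012),S(225,173,.012))
print("top base: far-right, near-right, far-left",A(216,196,.012),A(165,521,.012),A(70,180,.012))
print("top roller ends z~40",A(66,249,.04),A(172,258,.04))
E
```

```text
side base corners z12: left,near,right [0.5729 0.211  0.012 ] [0.5661 0.1456 0.012 ] [0.7199 0.1282 0.012 ] [0.5737 0.212  0.012 ] [0.5672 0.1454 0.012 ]
top base: far-right, near-right, far-left [0.7217 0.1303 0.012 ] [0.5645 0.1479 0.012 ] [0.7283 0.2005 0.012 ]
top roller ends z~40 [0.6857 0.1951 0.04  ] [0.6824 0.1461 0.04  ]
```

Call:
play_rows:
  dp:
    - [0,0,-0.7]
    - [0,0,-1]
    - [0,0,-1]
    - [0,0,-1]
    - [0,0,-1]
  turn:
    - [0,0,0]
    - [0,0,0]
    - [0,0,0]
    - [0,0,0]
    - [0,0,0]

```text
time: 26.25
position: [0.5498, -0.0358, 0.1456]
orientation: [[0.067, 0.998, -0.0], [0.998, -0.067, 0.0], [0.0, -0.0, -1.0]]
wrist_force: [0.3, -0.0, -2.4]
width: 0.324
finger_force: 59.7
```

Call:
play_rows:
  dp:
    - [0,0,0]
    - [0,0,0]
    - [0,0,0]
    - [0,0,0]
    - [0,0,0]
  turn:
    - [0,0,-0.09]
    - [0,0,-0.09]
    - [0,0,-0.09]
    - [0,0,-0.09]
    - [0,0,-0.09]

```text
time: 26.75
position: [0.5498, -0.0358, 0.1446]
orientation: [[-0.601, 0.799, -0.0], [0.799, 0.601, 0.0], [0.0, -0.0, -1.0]]
wrist_force: [-0.7, 0.3, -2.6]
width: 0.321
finger_force: 59.7
```

Call:
play_rows:
  dp:
    - [0,0,0]
    - [0,0,0]
    - [0,0,0]
    - [0,0,0]
    - [0,0,0]
  turn:
    - [0,0,-0.09]
    - [0,0,-0.09]
    - [0,0,-0.09]
    - [0,0,-0.09]
    - [0,0,-0.09]

```text
time: 27.25
position: [0.5498, -0.0358, 0.1446]
orientation: [[-0.976, 0.217, -0.0], [0.217, 0.976, 0.0], [0.0, 0.0, -1.0]]
wrist_force: [-0.6, -0.3, -2.9]
width: 0.323
finger_force: 59.7
```

Call:
play_rows:
  dp:
    - [0,0,0]
    - [0,0,0]
    - [0,0,0]
    - [0,0,0]
    - [0,0,0]
  turn:
    - [0,0,-0.08]
    - [0,0,0]
    - [0,0,0]
    - [0,0,0]
    - [0,0,0]

```text
time: 27.75
position: [0.5501, -0.0358, 0.1443]
orientation: [[-0.995, 0.1, -0.0], [0.1, 0.995, 0.0], [0.0, 0.0, -1.0]]
wrist_force: [-0.9, -0.8, -2.6]
width: 0.318
finger_force: 59.7
```

```bash
python3 go.py .655 .173 .055 -6
```

```text
t 27.8 pos [ 0.5501 -0.0358  0.1443] yaw -5.77 Rz [-1.e-04  1.e-04 -1.e+00] w 0.318 ff 59.7 F [-0.9 -0.8 -2.6]
turn 0.003 shift [-3.299  8.746  3.573]
```

Call:
play_rows:
  dp:
    - [-0.85,0,0]
    - [-0.85,0.3,0]
    - [-0.85,0.6,0]
    - [-0.75,0.9,0]
    - [0,0.9,0]
  turn:
    - [0,0,0.007]
    - [0,0,0]
    - [0,0,0]
    - [0,0,0]
    - [0,0,0]

```text
time: 28.25
position: [0.6415, 0.0228, 0.144]
orientation: [[-0.994, 0.112, 0.001], [0.112, 0.994, -0.0], [-0.001, 0.0, -1.0]]
wrist_force: [0.0, 0.0, -3.7]
width: 0.318
finger_force: 59.7
```

Call:
play_rows:
  dp:
    - [0,0.9,0]
    - [0,0.9,0]
    - [0,0.9,0]
    - [0,0.9,0]
    - [0,0.9,0]
  turn:
    - [0,0,0]
    - [0,0,0]
    - [0,0,0]
    - [0,0,0]
    - [0,0,0]

```text
time: 28.75
position: [0.6519, 0.1352, 0.1441]
orientation: [[-0.994, 0.111, -0.0], [0.111, 0.994, 0.0], [0.0, -0.0, -1.0]]
wrist_force: [-0.2, -0.1, -3.1]
width: 0.321
finger_force: 59.7
```

Call:
play_rows:
  dp:
    - [0,0.8,0.4]
    - [0,0.7,0.5]
    - [0,0,0.5]
    - [0,0,0]
    - [0,0,0]
  turn:
    - [0,0,0]
    - [0,0,0]
    - [0,0,0]
    - [0,0,0]
    - [0,0,0]

```text
time: 29.25
position: [0.6559, 0.1709, 0.1086]
orientation: [[-0.994, 0.11, -0.001], [0.11, 0.994, -0.0], [0.001, -0.0, -1.0]]
wrist_force: [-0.7, 0.5, -3.0]
width: 0.32
finger_force: 59.7
```

```bash
python3 go.py .655 .172 .055 -6.4; python3 - <<'E'
from h import *
c=snap("side","side4");crop(c,230,130,390,250,5,"pics/s4.png")
E
```

```text
t 29.2 pos [0.6559 0.1709 0.1086] yaw -6.33 Rz [-1.2e-03 -3.0e-04 -1.0e+00] w 0.32 ff 59.7 F [-0.7  0.5 -3. ]
turn 0.001 shift [0.042 0.04  2.144]
```

View pics/s4.png

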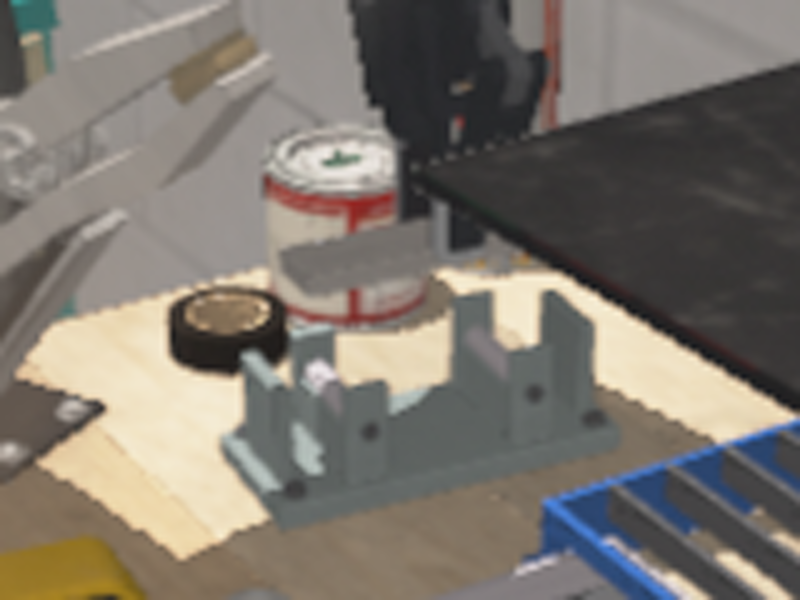

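```bash
python3 - <<'E'
from m import *
np.set_printoptions(precision=4,suppress=True)
s4=load("side4");S=lambda u,v,z:pix2w(s4,230+u/5,130+v/5,z)
C=np.array([.647,.173]);Y=np.array([np.cos(np.radians(-6.4)),np.sin(np.radians(-6.4))]);X=np.array([Y[1],-Y[0]])
f=lambda p:(((p[:2]-C)@Y).round(4),((p[:2]-C)@X).round(4))
print("bar near end (bottom), far end bottom, left top corner",f(S(310,295,.096)),f(S(545,268,.096)),f(S(280,250,.106)))
print("stop near: outer top corner",f(S(280,385,.056)),f(S(245,352,.056)),"far stop top",f(S(592,323,.056)),f(S(545,292,.056)))
print("lug tops near roller",f(S(345,395,.056)),f(S(385,380,.056)),f(S(333,328,.056)),"far",f(S(505,355,.056)),f(S(548,348,.056)),f(S(492,292,.056)))
E
```

```text
bar near end (bottom), far end bottom, left top corner (np.float64(-0.056), np.float64(0.0182)) (np.float64(0.0394), np.float64(0.0373)) (np.float64(-0.0584), np.float64(-0.0053))
stop near: outer top corner (np.float64(-0.0681), np.float64(0.0132)) (np.float64(-0.0698), np.float64(-0.0193)) far stop top (np.float64(0.0725), np.float64(0.0207)) (np.float64(0.0687), np.float64(-0.0139))
lug tops near roller (np.float64(-0.048), np.float64(0.0322)) (np.float64(-0.0282), np.float64(0.0279)) (np.float64(-0.0282), np.float64(-0.0231)) far (np.float64(0.0257), np.float64(0.0301)) (np.float64(0.0447), np.float64(0.0325)) (np.float64(0.048), np.float64(-0.024))
```

Call:
play_rows:
  dp:
    - [0,0,0.5]
    - [0,0,0.6]
    - [0,0,0.5]
    - [0,0,0.3]
    - [0,0,0.15]
  turn:
    - [0,0,0]
    - [0,0,0]
    - [0,0,0]
    - [0,0,0]
    - [0,0,0]

```text
time: 29.8
position: [0.6557, 0.1714, 0.0566]
orientation: [[-0.994, 0.11, -0.002], [0.11, 0.994, -0.0], [0.002, -0.0, -1.0]]
wrist_force: [-0.7, -1.1, -3.7]
width: 0.315
finger_force: 59.7
```

Call:
play_rows:
  dp:
    - [0,0,0.06]
    - [0,0,0.06]
    - [0,0,0]
    - [0,0,0]
    - [0,0,0]
  turn:
    - [0,0,0]
    - [0,0,0]
    - [0,0,0]
    - [0,0,0]
    - [0,0,0]

```text
time: 30.3
position: [0.6562, 0.1716, 0.0554]
orientation: [[-0.994, 0.11, 0.001], [0.11, 0.994, 0.0], [-0.001, 0.0, -1.0]]
wrist_force: [-0.3, -0.1, -3.2]
width: 0.319
finger_force: 59.8
```

```bash
python3 go.py .655 .172 .0542 -6.4
```

```text
t 30.3 pos [0.6562 0.1716 0.0554] yaw -6.3 Rz [ 6.e-04  2.e-04 -1.e+00] w 0.319 ff 59.8 F [-0.3 -0.1 -3.2]
turn 0.001 shift [0.05  0.011 0.047]
```

Call:
play_rows:
  dp:
    - [0,0,0.03]
    - [0,0,0.02]
    - [0,0,0]
    - [0,0,0]
    - [0,0,0]
  turn:
    - [0,0,0]
    - [0,0,0]
    - [0,0,0]
    - [0,0,0]
    - [0,0,0]

```text
time: 30.8
position: [0.6563, 0.1716, 0.0551]
orientation: [[-0.994, 0.11, 0.001], [0.11, 0.994, 0.0], [-0.001, 0.0, -1.0]]
wrist_force: [-3.2, -0.8, 7.7]
width: 0.324
finger_force: 61.0
```

Call:
play_rows:
  dp:
    - [0,0,0]
    - [0,0,0]
    - [0,0,0]
    - [0,0,-0.1]
    - [0,0,-0.3]
  turn:
    - [0,0,0]
    - [0,0,0]
    - [0,0,0]
    - [0,0,0]
    - [0,0,0]
  jaw: 50

```text
time: 31.3
position: [0.6558, 0.1715, 0.0635]
orientation: [[-0.994, 0.11, -0.001], [0.11, 0.994, -0.0], [0.001, -0.0, -1.0]]
wrist_force: [0.2, -0.1, 0.8]
width: 0.499
finger_force: 0.0
```

Call:
play_rows:
  dp:
    - [0,0,-0.8]
    - [0,0,-1]
    - [0,0,-1]
    - [0,-0.8,0]
    - [0,-0.9,0]
  turn:
    - [0,0,0]
    - [0,0,0]
    - [0,0,0]
    - [0,0,0]
    - [0,0,0]

```text
time: 31.8
position: [0.6513, 0.1289, 0.1347]
orientation: [[-0.994, 0.108, 0.002], [0.108, 0.994, 0.0], [-0.002, 0.0, -1.0]]
wrist_force: [0.2, -0.0, 0.1]
width: 0.501
finger_force: 0.0
```

Call:
play_rows:
  dp:
    - [0,-0.9,0]
    - [0,-0.9,0]
    - [0,-0.9,0]
    - [0,-0.9,0]
    - [0,-0.9,0]
  turn:
    - [0,0,0]
    - [0,0,0]
    - [0,0,0]
    - [0,0,0]
    - [0,0,0]
  jaw: 0

```text
time: 32.3
position: [0.6385, 0.0159, 0.1335]
orientation: [[-0.994, 0.11, -0.001], [0.11, 0.994, 0.0], [0.001, -0.0, -1.0]]
wrist_force: [0.0, -1.0, -0.1]
width: 0.004
finger_force: 0.0
```

```bash
python3 go.py .4735 -.0245 .10 -1.5; python3 - <<'E'
from h import *
c=snap("side","side5");crop(c,250,150,390,255,5,"pics/s5.png")
c=snap("top","top5");crop(c,180,100,340,220,4,"pics/t5.png")
E
```

```text
t 32.3 pos [0.6385 0.0159 0.1335] yaw -6.32 Rz [-6.e-04  0.e+00 -1.e+00] w 0.004 ff 0.0 F [ 0.  -1.  -0.1]
turn -0.054 shift [ 6.555 -1.788  1.34 ]
```

View pics/s5.png

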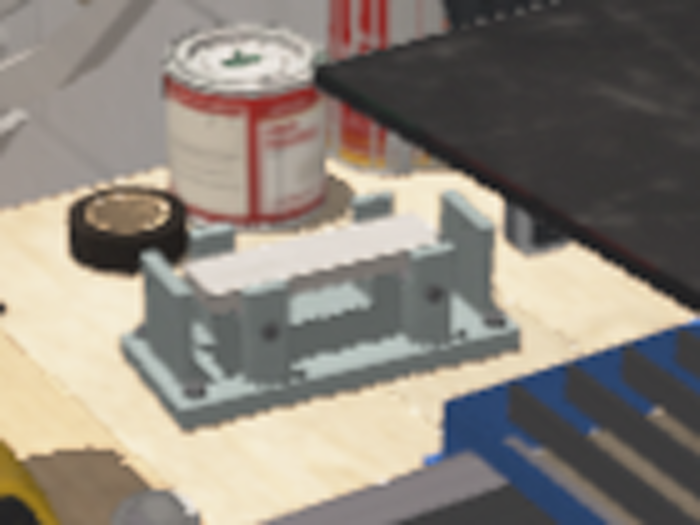

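View pics/t5.png

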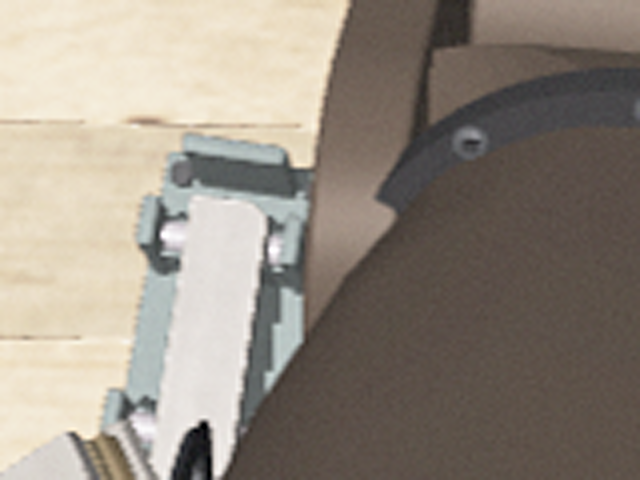

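Call:
play_rows:
  dp:
    - [0,0,0]
    - [0.8,-0.223,0]
    - [0.8,-0.223,0]
    - [0.8,-0.223,0]
    - [0.8,-0.223,0]
  turn:
    - [0,0,-0.054]
    - [0,0,0]
    - [0,0,0]
    - [0,0,0]
    - [0,0,0]

```text
time: 32.9
position: [0.5575, -0.0026, 0.1336]
orientation: [[-1.0, 0.025, -0.0], [0.025, 1.0, 0.0], [0.0, 0.0, -1.0]]
wrist_force: [0.3, -0.3, 0.4]
width: 0.0
finger_force: 0.0
```

Call:
play_rows:
  dp:
    - [0.8,-0.223,0]
    - [0.8,-0.223,0]
    - [0.8,-0.224,0]
    - [0.95,-0.224,0]
    - [0,0,0]
  turn:
    - [0,0,0]
    - [0,0,0]
    - [0,0,0]
    - [0,0,0]
    - [0,0,0]

```text
time: 33.4
position: [0.4717, -0.0229, 0.1337]
orientation: [[-1.0, 0.025, -0.002], [0.025, 1.0, 0.0], [0.002, 0.0, -1.0]]
wrist_force: [0.3, 0.2, -0.8]
width: -0.004
finger_force: 0.0
```

Call:
play_rows:
  dp:
    - [0,0,0]
    - [0,0,0.8]
    - [0,0,0.8]
    - [0,0,0.4]
    - [0,0,0]
  turn:
    - [0,0,0]
    - [0,0,0]
    - [0,0,0]
    - [0,0,0]
    - [0,0,0]

```text
time: 33.9
position: [0.4743, -0.0228, 0.0827]
orientation: [[-1.0, 0.025, -0.002], [0.025, 1.0, 0.0], [0.002, 0.0, -1.0]]
wrist_force: [0.3, -0.2, 1.0]
width: 0.0
finger_force: 0.0
```

```bash
python3 go.py .4715 -.0247 .031 -1.5
```

```text
t 33.9 pos [ 0.4743 -0.0228  0.0827] yaw -1.42 Rz [-2.e-03  5.e-04 -1.e+00] w 0.0 ff 0.0 F [ 0.3 -0.2  1. ]
turn 0.001 shift [ 0.111 -0.079  2.068]
```

Call:
play_rows:
  dp:
    - [0.1,-0.08,0]
    - [0,0,0.7]
    - [0,0,0.7]
    - [0,0,0.5]
    - [0,0,0.16]
  turn:
    - [0,0,0]
    - [0,0,0]
    - [0,0,0]
    - [0,0,0]
    - [0,0,0]

```text
time: 34.4
position: [0.4718, -0.0251, 0.0321]
orientation: [[-1.0, 0.025, -0.0], [0.025, 1.0, 0.0], [0.0, 0.0, -1.0]]
wrist_force: [0.8, -0.7, 1.1]
width: -0.002
finger_force: 0.0
```

Call:
play_rows:
  dp:
    - [-0.2,0,0]
    - [-0.4,0,0]
    - [-0.5,0,0]
    - [-0.5,0,0]
    - [-0.5,0,0]
  turn:
    - [0,0,0]
    - [0,0,0]
    - [0,0,0]
    - [0,0,0]
    - [0,0,0]

```text
time: 34.9
position: [0.5252, -0.0262, 0.033]
orientation: [[-1.0, 0.025, 0.0], [0.025, 1.0, 0.0], [-0.0, 0.0, -1.0]]
wrist_force: [-2.2, 0.7, -0.8]
width: 0.002
finger_force: 1.2
```

Call:
play_rows:
  dp:
    - [-0.5,0,0]
    - [-0.5,0,0]
    - [-0.5,0,0]
    - [-0.5,0,0]
    - [-0.5,0,0]
  turn:
    - [0,0,0]
    - [0,0,0]
    - [0,0,0]
    - [0,0,0]
    - [0,0,0]

```text
time: 35.4
position: [0.5876, -0.0278, 0.0331]
orientation: [[-1.0, 0.025, 0.0], [0.025, 1.0, 0.0], [-0.0, 0.0, -1.0]]
wrist_force: [-2.6, 0.6, -1.7]
width: 0.0
finger_force: 1.2
```

Call:
play_rows:
  dp:
    - [-0.3,0,0]
    - [-0.2,0,0]
    - [-0.1,0,0]
    - [-0.1,0,0]
    - [0,0,0]
  turn:
    - [0,0,0]
    - [0,0,0]
    - [0,0,0]
    - [0,0,0]
    - [0,0,0]

```text
time: 35.9
position: [0.6045, -0.0284, 0.0324]
orientation: [[-1.0, 0.025, 0.001], [0.025, 1.0, -0.0], [-0.001, 0.0, -1.0]]
wrist_force: [0.6, -0.0, 0.2]
width: 0.002
finger_force: 0.0
```

```bash
python3 go.py .6073 -.028 .031 -1.5
```

```text
t 35.9 pos [ 0.6045 -0.0284  0.0324] yaw -1.44 Rz [ 7.e-04 -0.e+00 -1.e+00] w 0.002 ff 0.0 F [ 0.6 -0.   0.2]
turn 0.001 shift [-0.113  0.017  0.058]
```

Call:
play_rows:
  dp:
    - [-0.06,0,0]
    - [-0.06,0,0]
    - [0,0,0]
    - [0,0,0]
    - [0,0,0]
  turn:
    - [0,0,0]
    - [0,0,0]
    - [0,0,0]
    - [0,0,0]
    - [0,0,0]

```text
time: 36.4
position: [0.6073, -0.0284, 0.0323]
orientation: [[-1.0, 0.025, 0.0], [0.025, 1.0, 0.0], [-0.0, 0.0, -1.0]]
wrist_force: [0.4, -0.6, 0.9]
width: 0.001
finger_force: 0.0
```

Call:
play_rows:
  dp:
    - [-0.06,0,0]
    - [0,0,0]
    - [0,0,0]
    - [0,0,0]
    - [0,0,0]
  turn:
    - [0,0,0]
    - [0,0,0]
    - [0,0,0]
    - [0,0,0]
    - [0,0,0]

```text
time: 36.9
position: [0.6075, -0.0283, 0.0322]
orientation: [[-1.0, 0.025, -0.003], [0.025, 1.0, 0.0], [0.003, 0.0, -1.0]]
wrist_force: [-6.1, -0.4, 4.1]
width: 0.002
finger_force: 3.2
```

Call:
play_rows:
  dp:
    - [0.24,0,0]
    - [0,0,0]
    - [0,0,-0.8]
    - [0,0,-1]
    - [0,0,-1]
  turn:
    - [0,0,0]
    - [0,0,0]
    - [0,0,0]
    - [0,0,0]
    - [0,0,0]

```text
time: 37.4
position: [0.6027, -0.0282, 0.1029]
orientation: [[-1.0, 0.025, -0.0], [0.025, 1.0, 0.0], [0.0, 0.0, -1.0]]
wrist_force: [-0.1, 0.9, -0.3]
width: 0.0
finger_force: 0.0
```

Call:
play_rows:
  dp:
    - [0,0,0]
    - [0,0,0]
    - [0,0,0]
    - [0,0,0]
    - [0,0,0]
  turn:
    - [0,0,-0.0875]
    - [0,0,-0.0875]
    - [0,0,-0.0875]
    - [0,0,-0.0875]
    - [0,0,0]
  jaw: 50

```text
time: 37.9
position: [0.6028, -0.0283, 0.1024]
orientation: [[-0.864, -0.503, 0.001], [-0.503, 0.864, 0.0], [-0.0, -0.0, -1.0]]
wrist_force: [1.1, 0.2, -0.2]
width: 0.5
finger_force: 0.0
```

```bash
python3 go.py .5181 .0858 .0120 30
```

```text
t 37.9 pos [ 0.6028 -0.0283  0.1024] yaw 30.18 Rz [ 5.e-04  0.e+00 -1.e+00] w 0.5 ff 0.0 F [ 1.1  0.2 -0.2]
turn 0.002 shift [0.654 5.646 3.614]
```

Call:
play_rows:
  dp:
    - [0.11,0.941,0]
    - [0.11,0.941,0]
    - [0.11,0.941,0]
    - [0.11,0.941,0]
    - [0.11,0.941,0]
  turn:
    - [0,0,0.002]
    - [0,0,0]
    - [0,0,0]
    - [0,0,0]
    - [0,0,0]

```text
time: 38.4
position: [0.5316, 0.0675, 0.1024]
orientation: [[-0.869, -0.494, 0.001], [-0.494, 0.869, 0.0], [-0.0, -0.0, -1.0]]
wrist_force: [0.1, -0.2, -0.1]
width: 0.504
finger_force: 0.0
```

Call:
play_rows:
  dp:
    - [0.11,0.941,0]
    - [0,0,0]
    - [0,0,0.8]
    - [0,0,0.8]
    - [0,0,0.8]
  turn:
    - [0,0,0]
    - [0,0,0]
    - [0,0,0]
    - [0,0,0]
    - [0,0,0]

```text
time: 38.9
position: [0.5188, 0.0855, 0.0418]
orientation: [[-0.869, -0.495, 0.001], [-0.495, 0.869, 0.0], [-0.001, -0.001, -1.0]]
wrist_force: [0.9, 0.4, -0.0]
width: 0.499
finger_force: 0.0
```

Call:
play_rows:
  dp:
    - [0,0,0.7]
    - [0,0,0.35]
    - [0,0,0.16]
    - [0,0,0]
    - [0,0,0]
  turn:
    - [0,0,0]
    - [0,0,0]
    - [0,0,0]
    - [0,0,0]
    - [0,0,0]

```text
time: 39.4
position: [0.5184, 0.0858, 0.0126]
orientation: [[-0.867, -0.498, 0.001], [-0.498, 0.867, 0.0], [-0.001, -0.0, -1.0]]
wrist_force: [-0.1, -0.5, -0.4]
width: 0.5
finger_force: 0.0
```

Call:
play_rows:
  dp:
    - [0,0,0]
    - [0,0,0]
    - [0,0,0]
    - [0,0,0]
    - [0,0,0]
  turn:
    - [0,0,0]
    - [0,0,0]
    - [0,0,0]
    - [0,0,0]
    - [0,0,0]
  jaw: 15

```text
time: 39.9
position: [0.5184, 0.0859, 0.0131]
orientation: [[-0.867, -0.498, 0.002], [-0.498, 0.867, 0.0], [-0.002, -0.001, -1.0]]
wrist_force: [-1.6, 0.0, 7.2]
width: 0.324
finger_force: 59.2
```

Call:
play_rows:
  dp:
    - [0,0,0]
    - [0,0,0]
    - [0,0,0]
    - [0,0,0]
    - [0,0,-0.8]
  turn:
    - [0,0,0]
    - [0,0,0]
    - [0,0,0]
    - [0,0,0]
    - [0,0,0]

```text
time: 40.4
position: [0.5173, 0.0858, 0.0314]
orientation: [[-0.867, -0.498, -0.002], [-0.498, 0.867, -0.0], [0.002, 0.001, -1.0]]
wrist_force: [-0.3, 0.7, -0.3]
width: 0.322
finger_force: 59.8
```

```bash
python3 go.py .5137 -.0736 .0122 30
```

```text
t 40.4 pos [0.5173 0.0858 0.0314] yaw 29.87 Rz [-0.0022 -0.     -1.    ] w 0.322 ff 59.8 F [-0.3  0.7 -0.3]
turn -0.001 shift [ 3.314 -5.45   0.769]
```

Call:
play_rows:
  dp:
    - [0,0,-0.6]
    - [0.473,-0.778,0]
    - [0.473,-0.778,0]
    - [0.473,-0.778,0]
    - [0.473,-0.778,0]
  turn:
    - [0,0,0]
    - [0,0,0]
    - [0,0,0]
    - [0,0,0]
    - [0,0,0]

```text
time: 40.9
position: [0.5158, -0.006, 0.0476]
orientation: [[-0.867, -0.498, 0.001], [-0.498, 0.867, -0.0], [-0.001, -0.001, -1.0]]
wrist_force: [0.3, 0.1, -0.7]
width: 0.324
finger_force: 59.8
```

Call:
play_rows:
  dp:
    - [0.473,-0.778,0]
    - [0.473,-0.778,0]
    - [0.473,-0.778,0]
    - [0,0,0.6]
    - [0,0,0.5]
  turn:
    - [0,0,0]
    - [0,0,0]
    - [0,0,0]
    - [0,0,0]
    - [0,0,0]

```text
time: 41.4
position: [0.5142, -0.0741, 0.0196]
orientation: [[-0.868, -0.497, 0.001], [-0.497, 0.868, -0.0], [-0.001, -0.001, -1.0]]
wrist_force: [-0.2, 0.2, -1.2]
width: 0.327
finger_force: 59.8
```

Call:
play_rows:
  dp:
    - [0,0,0.2]
    - [0,0,0.07]
    - [0,0,0]
    - [0,0,0]
    - [0,0,0]
  turn:
    - [0,0,0]
    - [0,0,0]
    - [0,0,0]
    - [0,0,0]
    - [0,0,0]

```text
time: 41.9
position: [0.514, -0.073, 0.0131]
orientation: [[-0.867, -0.499, -0.0], [-0.499, 0.867, 0.0], [0.0, 0.0, -1.0]]
wrist_force: [-2.5, -1.1, 5.7]
width: 0.326
finger_force: 60.5
```

```bash
python3 go.py .5137 -.0736 .0122 30
```

```text
t 41.9 pos [ 0.514  -0.073   0.0131] yaw 29.93 Rz [-1.e-04  1.e-04 -1.e+00] w 0.326 ff 60.5 F [-2.5 -1.1  5.7]
turn -0.001 shift [ 0.021 -0.017  0.038]
```

Call:
play_rows:
  dp:
    - [0,0,0]
    - [0,0,0]
    - [0,0,0]
    - [0,0,-0.1]
    - [0,0,-0.3]
  turn:
    - [0,0,0]
    - [0,0,0]
    - [0,0,0]
    - [0,0,0]
    - [0,0,0]
  jaw: 55

```text
time: 42.4
position: [0.5138, -0.0733, 0.0227]
orientation: [[-0.867, -0.498, -0.001], [-0.498, 0.867, 0.0], [0.001, 0.001, -1.0]]
wrist_force: [-0.8, 0.1, -0.4]
width: 0.549
finger_force: 0.0
```

Call:
play_rows:
  dp:
    - [0,0,-0.8]
    - [0,0,-0.8]
    - [0,0,-0.8]
    - [0,0,-0.8]
    - [0,0,0]
  turn:
    - [0,0,0]
    - [0,0,0.09]
    - [0,0,0.09]
    - [0,0,0.089]
    - [0,0,0]

```text
time: 42.9
position: [0.515, -0.0737, 0.1054]
orientation: [[-0.995, -0.096, 0.004], [-0.096, 0.995, -0.001], [-0.004, -0.001, -1.0]]
wrist_force: [-0.6, 0.6, -0.1]
width: 0.549
finger_force: 0.0
```

```bash
python3 go.py .4304 .1602 .0105 5.77
```

```text
t 42.9 pos [ 0.515  -0.0737  0.1054] yaw 5.48 Rz [ 0.0042 -0.0011 -1.    ] w 0.549 ff 0.0 F [-0.6  0.6 -0.1]
turn -0.003 shift [2.426 9.647 3.798]
```

Call:
play_rows:
  dp:
    - [0.243,0.965,0]
    - [0.243,0.965,0]
    - [0.243,0.965,0]
    - [0.243,0.965,0]
    - [0.243,0.965,0]
  turn:
    - [0,0,0]
    - [0,0,0]
    - [0,0,0]
    - [0,0,0]
    - [0,0,0]
  jaw: 45

```text
time: 43.4
position: [0.4713, 0.0445, 0.1025]
orientation: [[-0.995, -0.102, -0.0], [-0.102, 0.995, 0.0], [0.0, 0.0, -1.0]]
wrist_force: [-0.4, -0.1, -0.0]
width: 0.448
finger_force: 0.0
```

Call:
play_rows:
  dp:
    - [0.243,0.965,0]
    - [0.243,0.965,0]
    - [0.243,0.965,0]
    - [0.243,0.965,0]
    - [0.243,0.965,0]
  turn:
    - [0,0,0]
    - [0,0,0]
    - [0,0,0]
    - [0,0,0]
    - [0,0,0]

```text
time: 43.9
position: [0.4291, 0.1615, 0.1025]
orientation: [[-0.995, -0.102, -0.0], [-0.102, 0.995, 0.0], [0.0, 0.0, -1.0]]
wrist_force: [0.6, 0.2, 0.4]
width: 0.449
finger_force: 0.0
```

Call:
play_rows:
  dp:
    - [0,0,0]
    - [0,0,0.8]
    - [0,0,0.8]
    - [0,0,0]
    - [0,0,0]
  turn:
    - [0,0,0]
    - [0,0,0]
    - [0,0,0]
    - [0,0,0]
    - [0,0,0]

```text
time: 44.4
position: [0.4297, 0.1602, 0.0628]
orientation: [[-0.995, -0.1, -0.001], [-0.1, 0.995, -0.0], [0.001, -0.0, -1.0]]
wrist_force: [-0.2, -0.2, 0.7]
width: 0.45
finger_force: 0.0
```

```bash
python3 go.py .4304 .1602 .0105 5.77
```

```text
t 44.4 pos [0.4297 0.1602 0.0628] yaw 5.72 Rz [-1.1e-03 -2.0e-04 -1.0e+00] w 0.45 ff 0.0 F [-0.2 -0.2  0.7]
turn -0.001 shift [-2.600e-02 -2.000e-03  2.091e+00]
```

Call:
play_rows:
  dp:
    - [0,0,0.7]
    - [0,0,0.7]
    - [0,0,0.45]
    - [0,0,0.23]
    - [0,0,0]
  turn:
    - [0,0,0]
    - [0,0,0]
    - [0,0,0]
    - [0,0,0]
    - [0,0,0]

```text
time: 44.9
position: [0.4298, 0.1605, 0.0107]
orientation: [[-0.995, -0.099, -0.0], [-0.099, 0.995, -0.0], [0.0, 0.0, -1.0]]
wrist_force: [-0.0, 0.0, 0.9]
width: 0.45
finger_force: 0.0
```

Call:
play_rows:
  dp:
    - [0,0,0]
    - [0,0,0]
    - [0,0,0]
    - [0,0,0]
    - [0,0,0]
  turn:
    - [0,0,0]
    - [0,0,0]
    - [0,0,0]
    - [0,0,0]
    - [0,0,0]
  jaw: 5

```text
time: 45.4
position: [0.43, 0.1607, 0.0114]
orientation: [[-0.995, -0.099, 0.001], [-0.099, 0.995, 0.0], [-0.001, 0.0, -1.0]]
wrist_force: [-0.4, -0.2, 6.0]
width: 0.155
finger_force: 58.6
```

Call:
play_rows:
  dp:
    - [0,0,0]
    - [0,0,0]
    - [0,0,0]
    - [0,0,0]
    - [0,0,0]
  turn:
    - [0,0,0]
    - [0,0,0]
    - [0,0,0]
    - [0,0,0]
    - [0,0,0]

```text
time: 45.9
position: [0.43, 0.1607, 0.0114]
orientation: [[-0.995, -0.099, 0.001], [-0.099, 0.995, 0.0], [-0.001, 0.0, -1.0]]
wrist_force: [-0.2, -0.6, 6.8]
width: 0.152
finger_force: 58.6
```

```bash
python3 go.py .4555 -.0271 .0105 5.77
```

```text
t 45.9 pos [0.43   0.1607 0.0114] yaw 5.68 Rz [ 1.e-03  3.e-04 -1.e+00] w 0.152 ff 58.6 F [-0.2 -0.6  6.8]
turn -0.001 shift [-0.26  -7.575  0.037]
```

Call:
play_rows:
  dp:
    - [0,0,-0.9]
    - [0,0,-0.9]
    - [0,0,-0.9]
    - [0,0,-0.9]
    - [-0.03,-0.947,0]
  turn:
    - [0,0,0]
    - [0,0,0]
    - [0,0,0]
    - [0,0,0]
    - [0,0,0]

```text
time: 46.4
position: [0.4336, 0.1383, 0.1033]
orientation: [[-0.995, -0.101, 0.005], [-0.101, 0.995, 0.001], [-0.005, 0.001, -1.0]]
wrist_force: [1.1, -0.1, -1.9]
width: 0.152
finger_force: 58.9
```

Call:
play_rows:
  dp:
    - [-0.03,-0.947,0]
    - [-0.03,-0.947,0]
    - [-0.03,-0.947,0]
    - [-0.03,-0.947,0]
    - [-0.03,-0.947,0]
  turn:
    - [0,0,0]
    - [0,0,0]
    - [0,0,0]
    - [0,0,0]
    - [0,0,0]

```text
time: 46.9
position: [0.4482, 0.0187, 0.101]
orientation: [[-0.995, -0.099, 0.0], [-0.099, 0.995, 0.0], [-0.0, 0.0, -1.0]]
wrist_force: [-0.3, 0.8, -1.7]
width: 0.158
finger_force: 58.9
```

Call:
play_rows:
  dp:
    - [-0.04,-0.947,0]
    - [-0.04,-0.947,0]
    - [0,0,1]
    - [0,0,1]
    - [0,0,0.8]
  turn:
    - [0,0,0]
    - [0,0,0]
    - [0,0,0]
    - [0,0,0]
    - [0,0,0]

```text
time: 47.4
position: [0.4548, -0.0275, 0.03]
orientation: [[-0.995, -0.098, 0.0], [-0.098, 0.995, 0.0], [-0.0, 0.0, -1.0]]
wrist_force: [0.2, -0.3, -0.8]
width: 0.158
finger_force: 58.9
```

Call:
play_rows:
  dp:
    - [0,0,0.4]
    - [0,0,0.25]
    - [0,0,0.12]
    - [0,0,0]
    - [0,0,0]
  turn:
    - [0,0,0]
    - [0,0,0]
    - [0,0,0]
    - [0,0,0]
    - [0,0,0]

```text
time: 47.9
position: [0.4552, -0.0272, 0.0121]
orientation: [[-0.995, -0.099, 0.001], [-0.099, 0.995, -0.0], [-0.001, -0.0, -1.0]]
wrist_force: [0.1, -0.1, -1.1]
width: 0.154
finger_force: 59.2
```

```bash
python3 go.py .4555 -.0271 .0105 5.77
```

```text
t 47.9 pos [ 0.4552 -0.0272  0.0121] yaw 5.68 Rz [ 1.e-03 -1.e-04 -1.e+00] w 0.154 ff 59.2 F [ 0.1 -0.1 -1.1]
turn -0.001 shift [-0.011  0.003  0.064]
```

Call:
play_rows:
  dp:
    - [0,0,0.05]
    - [0,0,0]
    - [0,0,0]
    - [0,0,0]
    - [0,0,0]
  turn:
    - [0,0,0]
    - [0,0,0]
    - [0,0,0]
    - [0,0,0]
    - [0,0,0]

```text
time: 48.4
position: [0.4553, -0.0272, 0.0113]
orientation: [[-0.995, -0.099, 0.002], [-0.099, 0.995, -0.0], [-0.002, -0.0, -1.0]]
wrist_force: [-1.3, 0.2, 12.4]
width: 0.152
finger_force: 60.7
```

Call:
play_rows:
  dp:
    - [0,0,0]
    - [0,0,0]
    - [0,0,0]
    - [0,0,-0.1]
    - [0,0,-0.3]
  turn:
    - [0,0,0]
    - [0,0,0]
    - [0,0,0]
    - [0,0,0]
    - [0,0,0]
  jaw: 40

```text
time: 48.9
position: [0.4547, -0.0272, 0.0202]
orientation: [[-0.995, -0.099, -0.001], [-0.099, 0.995, 0.0], [0.001, 0.0, -1.0]]
wrist_force: [-0.0, -0.6, 0.2]
width: 0.398
finger_force: 0.0
```

Call:
play_rows:
  dp:
    - [0,0,-0.8]
    - [0,0,-0.9]
    - [0,0,-0.9]
    - [0,0,-0.9]
    - [0,0,0]
  turn:
    - [0,0,0]
    - [0,0,0]
    - [0,0,0.089]
    - [0,0,0.089]
    - [0,0,0]
  jaw: 65

```text
time: 49.4
position: [0.4558, -0.0274, 0.1104]
orientation: [[-0.983, 0.183, 0.004], [0.183, 0.983, -0.001], [-0.005, -0.0, -1.0]]
wrist_force: [0.5, -0.3, -0.6]
width: 0.646
finger_force: 0.0
```

```bash
python3 go.py .4400 .0927 .027 -10.37
```

```text
t 49.4 pos [ 0.4558 -0.0274  0.1104] yaw -10.53 Rz [ 4.5e-03 -9.0e-04 -1.0e+00] w 0.646 ff 0.0 F [ 0.5 -0.3 -0.6]
turn -0.002 shift [1.487 4.61  3.337]
```

Call:
play_rows:
  dp:
    - [0.29,0.922,0]
    - [0.29,0.922,0]
    - [0.29,0.922,0]
    - [0.29,0.922,0]
    - [0.29,0.922,0]
  turn:
    - [0,0,0]
    - [0,0,0]
    - [0,0,0]
    - [0,0,0]
    - [0,0,0]

```text
time: 49.9
position: [0.4395, 0.0936, 0.1074]
orientation: [[-0.984, 0.177, -0.001], [0.177, 0.984, 0.0], [0.001, -0.0, -1.0]]
wrist_force: [0.6, -0.3, -0.1]
width: 0.648
finger_force: 0.0
```

Call:
play_rows:
  dp:
    - [0,0,0]
    - [0,0,0]
    - [0,0,0.4]
    - [0,0,0]
    - [0,0,0]
  turn:
    - [0,0,0]
    - [0,0,0]
    - [0,0,0]
    - [0,0,0]
    - [0,0,0]

```text
time: 50.4
position: [0.4399, 0.0921, 0.0973]
orientation: [[-0.984, 0.18, -0.001], [0.18, 0.984, 0.0], [0.001, -0.0, -1.0]]
wrist_force: [-0.7, 0.3, -0.5]
width: 0.652
finger_force: 0.0
```

```bash
python3 go.py .4400 .0927 .027 -10.37
```

```text
t 50.4 pos [0.4399 0.0921 0.0973] yaw -10.38 Rz [-0.001  0.    -1.   ] w 0.652 ff 0.0 F [-0.7  0.3 -0.5]
turn -0.0 shift [-0.     0.025  2.812]
```

Call:
play_rows:
  dp:
    - [0,0.02,0.8]
    - [0,0,0.8]
    - [0,0,0.7]
    - [0,0,0.5]
    - [0,0,0]
  turn:
    - [0,0,0]
    - [0,0,0]
    - [0,0,0]
    - [0,0,0]
    - [0,0,0]

```text
time: 50.9
position: [0.4396, 0.0928, 0.0266]
orientation: [[-0.984, 0.18, -0.002], [0.18, 0.984, -0.0], [0.002, -0.001, -1.0]]
wrist_force: [0.5, -0.2, 0.6]
width: 0.648
finger_force: 0.0
```

Call:
play_rows:
  dp:
    - [0,0,0]
    - [0,0,0]
    - [0,0,0]
    - [0,0,0]
    - [0,0,0]
  turn:
    - [0,0,0]
    - [0,0,0]
    - [0,0,0]
    - [0,0,0]
    - [0,0,0]
  jaw: 25

```text
time: 51.4
position: [0.4403, 0.0931, 0.0284]
orientation: [[-0.984, 0.18, 0.001], [0.18, 0.984, 0.0], [-0.001, 0.0, -1.0]]
wrist_force: [-1.1, -0.8, 7.3]
width: 0.39
finger_force: 60.4
```

Call:
play_rows:
  dp:
    - [0,0,0]
    - [0,0,0]
    - [0,0,0]
    - [0,0,0]
    - [0,0,0]
  turn:
    - [0,0,0]
    - [0,0,0]
    - [0,0,0]
    - [0,0,0]
    - [0,0,0]

```text
time: 51.9
position: [0.4403, 0.0931, 0.0284]
orientation: [[-0.984, 0.18, 0.001], [0.18, 0.984, 0.0], [-0.001, 0.0, -1.0]]
wrist_force: [-1.6, -2.1, 6.9]
width: 0.389
finger_force: 60.4
```

```bash
python3 go.py .5105 .0165 .027 -10.37
```

```text
t 51.9 pos [0.4403 0.0931 0.0284] yaw -10.34 Rz [ 1.1e-03  1.0e-04 -1.0e+00] w 0.389 ff 60.4 F [-1.6 -2.1  6.9]
turn 0.0 shift [-3.315 -2.51   0.055]
```

Call:
play_rows:
  dp:
    - [0,0,-0.5]
    - [0,0,-0.5]
    - [-0.663,-0.502,0]
    - [-0.663,-0.502,0]
    - [-0.663,-0.502,0]
  turn:
    - [0,0,0]
    - [0,0,0]
    - [0,0,0]
    - [0,0,0]
    - [0,0,0]

```text
time: 52.4
position: [0.4827, 0.0468, 0.0531]
orientation: [[-0.984, 0.179, 0.0], [0.179, 0.984, 0.0], [-0.0, 0.0, -1.0]]
wrist_force: [0.9, -0.1, -2.3]
width: 0.389
finger_force: 60.0
```

Call:
play_rows:
  dp:
    - [-0.663,-0.502,0]
    - [-0.663,-0.502,0]
    - [0,0,0.4]
    - [0,0,0.35]
    - [0,0,0.1]
  turn:
    - [0,0,0]
    - [0,0,0]
    - [0,0,0]
    - [0,0,0]
    - [0,0,0]

```text
time: 52.9
position: [0.5092, 0.017, 0.0304]
orientation: [[-0.984, 0.179, -0.002], [0.179, 0.984, 0.0], [0.002, -0.0, -1.0]]
wrist_force: [-0.4, 0.5, -3.0]
width: 0.394
finger_force: 60.0
```

Call:
play_rows:
  dp:
    - [0,0,0.06]
    - [0,0,0]
    - [0,0,0]
    - [0,0,0]
    - [0,0,0]
  turn:
    - [0,0,0]
    - [0,0,0]
    - [0,0,0]
    - [0,0,0]
    - [0,0,0]

```text
time: 53.4
position: [0.5104, 0.0166, 0.0303]
orientation: [[-0.984, 0.18, 0.0], [0.18, 0.984, 0.0], [-0.0, 0.0, -1.0]]
wrist_force: [0.2, -0.1, -1.8]
width: 0.389
finger_force: 60.0
```

```bash
python3 go.py .5105 .0165 .027 -10.37
```

```text
t 53.4 pos [0.5104 0.0166 0.0303] yaw -10.34 Rz [ 4.e-04  1.e-04 -1.e+00] w 0.389 ff 60.0 F [ 0.2 -0.1 -1.8]
turn 0.0 shift [-0.007 -0.004  0.13 ]
```

Lower 2 mm more to contact, then release and retreat up and back toward the robot's left.

Call:
play_rows:
  dp:
    - [0,0,0.04]
    - [0,0,0.03]
    - [0,0,0.02]
    - [0,0,0]
    - [0,0,0]
  turn:
    - [0,0,0]
    - [0,0,0]
    - [0,0,0]
    - [0,0,0]
    - [0,0,0]

```text
time: 53.9
position: [0.5103, 0.0165, 0.0284]
orientation: [[-0.984, 0.18, 0.001], [0.18, 0.984, 0.0], [-0.001, 0.0, -1.0]]
wrist_force: [-1.8, -0.8, 8.7]
width: 0.391
finger_force: 61.4
```

Call:
play_rows:
  dp:
    - [0,0,0]
    - [0,0,0]
    - [0,0,0]
    - [0,0,0]
    - [0,0,-0.3]
  turn:
    - [0,0,0]
    - [0,0,0]
    - [0,0,0]
    - [0,0,0]
    - [0,0,0]
  jaw: 65

```text
time: 54.4
position: [0.5099, 0.0166, 0.0349]
orientation: [[-0.984, 0.18, -0.001], [0.18, 0.984, 0.0], [0.001, -0.0, -1.0]]
wrist_force: [-0.9, 0.5, 0.2]
width: 0.652
finger_force: 0.0
```

Call:
play_rows:
  dp:
    - [0,0,-0.8]
    - [0,0,-1]
    - [0,0,-1]
    - [0,0,-1]
    - [0,0,-1]
  turn:
    - [0,0,0]
    - [0,0,0]
    - [0,0,0]
    - [0,0,0]
    - [0,0,0]

```text
time: 54.9
position: [0.5101, 0.0166, 0.1569]
orientation: [[-0.984, 0.18, 0.0], [0.18, 0.984, 0.0], [-0.0, 0.0, -1.0]]
wrist_force: [0.8, -0.7, 0.7]
width: 0.651
finger_force: 0.0
```

Call:
play_rows:
  dp:
    - [0,0,-1]
    - [0,0,-1]
    - [0,0,-1]
    - [0,0,-1]
    - [0.8,0.976,-1]
  turn:
    - [0,0,0]
    - [0,0,0]
    - [0,0,0]
    - [0,0,0]
    - [0,0,0]

```text
time: 55.4
position: [0.4957, 0.0429, 0.2817]
orientation: [[-0.983, 0.182, 0.001], [0.182, 0.983, -0.0], [-0.001, -0.0, -1.0]]
wrist_force: [0.8, 1.3, 1.1]
width: 0.653
finger_force: 0.0
```

Call:
play_rows:
  dp:
    - [0.8,0.976,-0.8]
    - [0.8,0.976,0]
    - [0.8,0.976,0]
    - [0.8,0.976,0]
    - [0.8,0.976,0]
  turn:
    - [0,0,0]
    - [0,0,0]
    - [0,0,0]
    - [0,0,0]
    - [0,0,0]

```text
time: 55.9
position: [0.4175, 0.183, 0.3009]
orientation: [[-0.984, 0.18, 0.0], [0.18, 0.984, 0.0], [-0.0, 0.0, -1.0]]
wrist_force: [0.8, -0.1, 0.5]
width: 0.65
finger_force: 0.0
```

Call:
play_rows:
  dp:
    - [0.8,0.976,0]
    - [0.8,0.976,0]
    - [0.8,0.976,0]
    - [0.8,0.976,0]
    - [0.8,0.976,0]
  turn:
    - [0,0,0]
    - [0,0,0]
    - [0,0,0]
    - [0,0,0]
    - [0,0,0]

```text
time: 56.4
position: [0.341, 0.321, 0.3009]
orientation: [[-0.984, 0.18, 0.0], [0.18, 0.984, 0.0], [-0.0, 0.0, -1.0]]
wrist_force: [1.2, 0.4, 0.8]
width: 0.653
finger_force: 0.0
```

Call:
play_rows:
  dp:
    - [0.8,0.976,0]
    - [0.8,0.976,0]
    - [0.8,0.976,0]
    - [0.8,0.976,0]
    - [0,0,0]
  turn:
    - [0,0,0]
    - [0,0,0]
    - [0,0,0]
    - [0,0,0]
    - [0,0,0]

```text
time: 56.9
position: [0.2792, 0.4325, 0.3006]
orientation: [[-0.984, 0.177, -0.0], [0.177, 0.984, 0.001], [0.0, 0.001, -1.0]]
wrist_force: [0.1, -0.1, 0.3]
width: 0.649
finger_force: 0.0
```

```bash
python3 go.py; python3 - <<'E'
from h import *
c=snap("top","top6");o=load("top0")
a=o["img"][90:345,200:430,::-1];b=c["img"][90:345,200:430,::-1]
cv2.imwrite("pics/cmp.png",cv2.resize(np.hstack([a,b]),None,fx=1.7,fy=1.7,interpolation=cv2.INTER_CUBIC))
# shift of each thing against the start by template match
for n,(x0,y0,x1,y1) in dict(tape=(316,248,354,302),nut=(379,263,407,291),bolt=(352,289,376,342),handle=(330,208,402,240)).items():
    r=cv2.matchTemplate(c["img"][y0-15:y1+15,x0-15:x1+15],o["img"][y0:y1,x0:x1],cv2.TM_CCOEFF_NORMED)
    _,m,_,l=cv2.minMaxLoc(r);print(n,round(m,3),"px shift",l[0]-15,l[1]-15)
E
```

```text
t 56.9 pos [0.2792 0.4325 0.3006] yaw -10.19 Rz [-1.e-04  6.e-04 -1.e+00] w 0.649 ff 0.0 F [ 0.1 -0.1  0.3]
tape 0.949 px shift 2 1
nut 0.867 px shift 0 0
bolt 0.83 px shift 0 0
handle 0.987 px shift 0 -1
```

View pics/cmp.png

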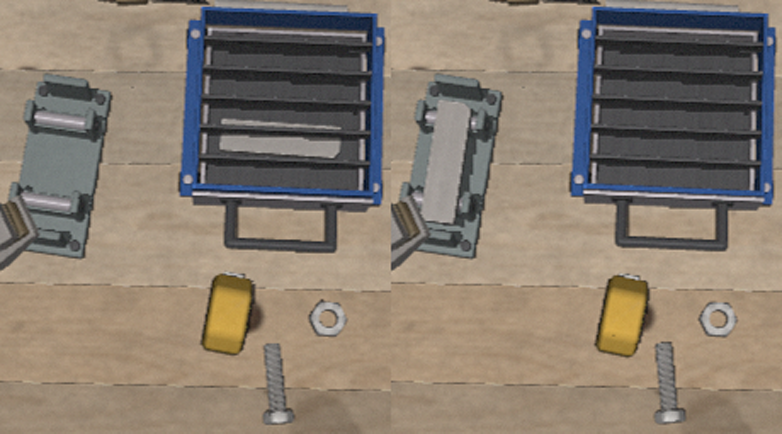

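All the things are back within about 3 mm of where they started, the tray is home, and the bar lies across both rollers. Handing in.

```bash
python3 -c "
from cell import ctrl
print(ctrl.finish_job())"
```

```text
the job is handed in; nothing more can be done
None
```

I handed the job in at about 57 s: the bar lies flat across both rollers, the tray is pushed home, and the nut, bolt and tape measure are back within about 3 mm of their starting spots by the last top picture. The judge returned no verdict.

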